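Nip up the manifold plug and put the spare fittings away

TASK

Finish the air manifold job: pull the drawer of the small fittings cabinet out to its stop, put every left-over brass fitting into the drawer compartment that matches its size (small, medium, large), and push the drawer fully shut again. Also screw the manifold's square-headed tapered plug in, clockwise seen from above, until it goes snug and then about 20 degrees more, but never forced more than 50 degrees past snug. Leave the jar, the solder reel and the tape roll where they are.

Things in the scene. Friction and masses are not known exactly. Their poses are not given: they have to be found in the camera images.
- manifold: Aluminium air manifold fixed to the bench: a bar 130 mm long (y) and 50 mm wide, its top 45 mm above the bench; origin under its middle. A brass pipe plug with a square head stands upright in the middle of its top; the rest of the top is flat.
- plug_head (a point): Centre of the plug's head, 20 x 20 x 20 mm, its faces square to this point's x and y axes; its underside is 5 to 9 mm above the manifold. It turns about this z (up). It runs in freely (0.06 N m, sinking 0.8 mm per rad) for an unknown 2 to 4 rad, different each time; then it is snug: it takes 0.35 N m to turn on and stays where left.
- plug_bite (a joint): How far (rad) the plug has been turned on past the point where it goes snug; 0 as long as it still runs freely. 0.35 is 20 degrees.
- cabinet_drawer0 (a joint): How far the drawer is pulled out (m): 0 shut, 0.126 at its stop; slides with about 1 N of friction and stays where it is left.
- cabinet_drawer0_handle (a point): Middle of the drawer's straight bar handle: round bar, 11 mm thick, 100 mm long along this point's y axis, its axis 35 mm in front of the drawer's front panel and about 41 mm above the bench, with free air all round. Its x axis points into the cabinet: the drawer opens along -x.
- cabinet: Grey cabinet, 190 mm deep (x), 200 mm wide (y), 75 mm high, fixed to the bench, with one drawer; origin under its middle, x pointing from its front to its back.
- bay_small (a point): Middle of the floor of the small compartment in the drawer: the narrowest, 38 mm wide (y), at the left. All compartments are 145 mm long (x, 72 mm either way), axes as for the handle. Above the floor the dividers stand 26 mm, the outer walls 31 mm, the front panel 41 mm. With the drawer at its stop, what lies beyond x = +45 mm is under the cabinet's top.
- bay_medium (a point): Middle of the floor of the medium compartment: the middle one, 48 mm wide (y).
- bay_large (a point): Middle of the floor of the large compartment: the widest, 66 mm wide (y), at the right.
- small_a_center (a point): A small brass pipe fitting: hexagonal flange 16 mm across flats and 10 mm thick at the bottom, a round threaded stub 11 mm in diameter standing on it, 24 mm high in all. This point lies on its axis, half-way up; its z axis points from the flange to the stub (up as it starts), its y axis square to two flats. May be absent (there is then no reading from the start).
- small_b_center (a point): A small brass pipe fitting: hexagonal flange 16 mm across flats and 10 mm thick at the bottom, a round threaded stub 11 mm in diameter standing on it, 24 mm high in all. This point lies on its axis, half-way up; its z axis points from the flange to the stub (up as it starts), its y axis square to two flats. May be absent (there is then no reading from the start).
- medium_a_center (a point): A medium brass pipe fitting: hexagonal flange 24 mm across flats and 12 mm thick at the bottom, a round threaded stub 17 mm in diameter standing on it, 28 mm high in all. This point lies on its axis, half-way up; its z axis points from the flange to the stub (up as it starts), its y axis square to two flats. May be absent (there is then no reading from the start).
- medium_b_center (a point): A medium brass pipe fitting: hexagonal flange 24 mm across flats and 12 mm thick at the bottom, a round threaded stub 17 mm in diameter standing on it, 28 mm high in all. This point lies on its axis, half-way up; its z axis points from the flange to the stub (up as it starts), its y axis square to two flats. May be absent (there is then no reading from the start).
- large_a_center (a point): A large brass pipe fitting: hexagonal flange 36 mm across flats and 13 mm thick at the bottom, a round threaded stub 22 mm in diameter standing on it, 30 mm high in all. This point lies on its axis, half-way up; its z axis points from the flange to the stub (up as it starts), its y axis square to two flats. May be absent (there is then no reading from the start).
- large_b_center (a point): A large brass pipe fitting: hexagonal flange 36 mm across flats and 13 mm thick at the bottom, a round threaded stub 22 mm in diameter standing on it, 30 mm high in all. This point lies on its axis, half-way up; its z axis points from the flange to the stub (up as it starts), its y axis square to two flats. May be absent (there is then no reading from the start).
- jar_center (a point): Centre of a small screw-lid jar, 41 mm in diameter, 36 mm high; to be left where it stands.
- reel_center (a point): Centre of a solder reel, 56 mm in diameter, 39 mm high; to be left where it stands.
- tape_center (a point): Centre of a roll of tape, 60 mm in diameter, 20 mm high; to be left where it lies.
Things that resemble listed ones, but are neither listed nor needed, are in the scene too. Leave any pink look-alike of the part that bears large_b_center alone.

How it is judged:
By the outcome, as a careful person would: the job done as asked, in the order asked, and still so for the second after the job is handed in, with the robot touching nothing.
Of small_a, small_b, medium_a, medium_b, large_a, large_b only 4 to 6 are there at a start; the rules pass over those that are not, and their reading is None.
At some moment in a run one of small_a, small_b, medium_a, medium_b, large_a, large_b may be knocked a few centimetres aside while the robot is not near it.
Once in a run the grip may slacken for a moment while it holds something.
It also fails if it takes over 210 s, if anything falls off the work surface, if the arm or the gripper's body presses on something with over 40 N, if the wrist force passes 120 N, or if a joint passes its speed limit or range.

ROBOT

A 7-joint arm with a two-finger parallel gripper is mounted at the origin on a cart in front of the work surface, level with it; the furniture and walls round the work are solid. World frame = base frame: x ahead of the robot, y to its left, z up, the work surface at z = 0. Lengths are in m, angles in degrees, forces in N, time in s.
With the tool pointing down it reaches from about 0.4 to 0.85 m from the base axis. Payload 10.4 kg.
Tool frame: the origin (TCP) lies midway between the tips of the shut fingers; the grasp point (between the pads) lies 19 mm behind it; z points along the fingers, y is the line along which they close (so a half turn about z gives the same grasp; the last joint's range is limited). The gripper opens to 87 mm and grips with 3 to 60 N. Pads are 19 mm wide; open, the fingers measure 117 mm over their backs; the gripper's body (75 mm by 190 mm) begins 51 mm behind the grasp point.
Start: joints at [65.512, 19.034, -3.707, 83.658, 1.238, 77.344, -5.071], TCP at [0.246, -0.575, 0.223] pointing down, gripper open.
Joint ranges: [-148.97, 148.97], [-28.65, 121.19], [-84.17, 76.75], [9.2, 138.47], [-72.65, 252.65], [3.7, 117.97], [-149.18, 149.18]. Speed limits (degrees/s): [127.2, 127.2, 159.86, 159.86, 180, 180, 180].

INTERFACE

Orientations are given as a 3x3 rotation matrix whose columns are the frame's x, y, z axes.
In Python, from rig import bot, grab_frame gives the robot as it stands.
- The arm moves only by the tool send_rows, never from a script. Its argument "targets" is a list of rows, each a list of 6 numbers: the shift along the world's x, y, z in mm, then the turn, a rotation vector about the world's x, y, z in degrees. In form: [[x, y, z, ax, ay, az], ...]. A call has 1 to 8 rows; each row is the pose to reach, as a shift and turn from the pose commanded when the call began; what a row does not reach only later rows make up. A row lasts 1/12 s, in which the tool goes at most 41.7 mm and 7.16 degrees, less where a joint would pass 70% of its speed; a pose out of reach is approached as far as the arm can. A call with a gripper value outside its range is refused whole. "gripper" is the opening, from -1 (shut) to 1 (fully open), so that 0 is half open, set as the call begins (left out, the last holds). The fingers move at their own pace and stop on an object; "squeeze" is the grip in N (left out, the last holds). Time passes only in rows, so rows that repeat a pose let the fingers close. It gives the time, the measured TCP pose, the force, the opening and the grip force at its end, in the units of the state.
- bot.get_state(): the state, without advancing time (a new reading comes with each control period).
- grab_frame(name): name is "scene" or "top" or "wrist"; returns a dict with "pixels" (480x640x3 uint8, blue, green, red), "mtx" (3x3 intrinsics, pixels), "rvec" (rotation vector, rad) and "tvec" (3), from world to camera coordinates, as OpenCV has them. Camera axes: x right, y down, z forward; pixel columns grow to the right and rows downward; lengths in m; the calibration is good to about 2 mm. A picture is of the moment at which its call begins. There is no depth.
- bot.finish_job(): hands the job in; it is judged then, once.
The state is a dict: "t": time; "joints": joint angles; "qd": joint speeds; "effort": joint torques, N m; "position": TCP position; "tcp_rot": TCP orientation; "wrist_force": force on the tool from outside, world axes, zero at the start; "wrist_torque": the same for the moment, N m; "grip_width": opening from 0.0 (shut) to 1.0 (fully open); "gripper_force": force on a finger pad.
Only numpy, scipy, OpenCV 4.12 (cv2) and the standard library are available. Lean on these libraries where they do the work, as an engineer would, in place of code of your own. Each camera call takes 0.05 s, during which the arm holds its last target. There are 200 camera calls.

## Working session

There is one attempt and no reset: what is moved stays moved. The work goes in short steps, Python scripts to look and compute and a tool call to move; the robot and the scene stay as the last step left them, time stands still between calls to the robot, and variables do not carry over. Pictures are saved under pics/ and viewed, at most 14 in all, crops included, and the job is handed in when it is done.

Besides the shell and the picture viewer there is one more tool, called after "Call:" as name([rows], argument=value, ...), one row to a line, values as JSON. send_rows: Moves the arm, as the interface text tells. Its arguments: {"type":"object","properties":{"targets":{"type":"array","items":{"type":"array","items":{"type":"number"}}},"gripper":{"type":"number"},"squeeze":{"type":"number"}},"required":["targets"]}

```bash
ls; mkdir -p pics
python3 - <<'E'
from rig import bot, grab_frame
import cv2
print(bot.get_state())
for n in ("scene","top"):
    f=grab_frame(n); cv2.imwrite(f"pics/{n}0.png",f["pixels"]); print(n,f["mtx"].tolist(),f["rvec"],f["tvec"])
E
```

```text
pics
{'t': 0.0, 'joints': array([65.51069382, 19.06864554, -3.70918731, 83.70682372,  1.23888597,
       77.34477921, -5.06879803]), 'qd': array([ 0.10135601,  0.03789937, -0.00952089,  0.02465672, -0.0173692 ,
        0.05152919, -0.00475362]), 'effort': array([-2.61598888e-05, -6.23244810e+01,  2.48609728e-02, -3.89901567e+01,
       -6.12398610e-02,  3.96120641e-02,  1.81332121e-04]), 'position': array([ 0.24600641, -0.57411092,  0.22178352]), 'tcp_rot': array([[ 9.19136397e-01,  3.93938950e-01, -6.23143654e-04],
       [ 3.93939435e-01, -9.19135542e-01,  1.25595398e-03],
       [-7.79842896e-05, -1.39987387e-03, -9.99999017e-01]]), 'wrist_force': array([ 0.20561592, -0.1856398 , -0.02857423]), 'wrist_torque': array([-0.02031399,  0.00297409, -0.09087208]), 'gripper_force': 0.0, 'grip_width': 1.001036627577329}
scene [[524.6504236779975, 0.0, 313.20915871920135], [0.0, 524.6504236779975, 232.7685222575087], [0.0, 0.0, 1.0]] [ 1.16490258 -2.24028227  1.06472453] [0.31405091 0.31684747 0.84064905]
top [[575.4943771948091, 0.0, 324.53293051872606], [0.0, 575.4943771948091, 248.4013922632612], [0.0, 0.0, 1.0]] [ 2.16683308 -2.12419095  0.13604996] [0.01406878 0.55191125 1.39515545]
```

View pics/top0.png

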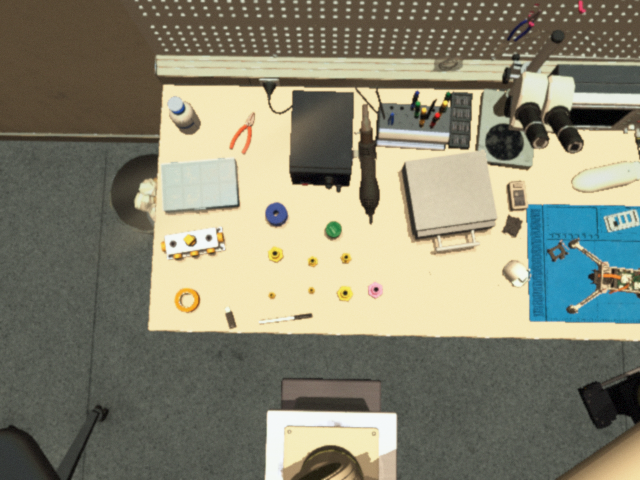

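View pics/scene0.png

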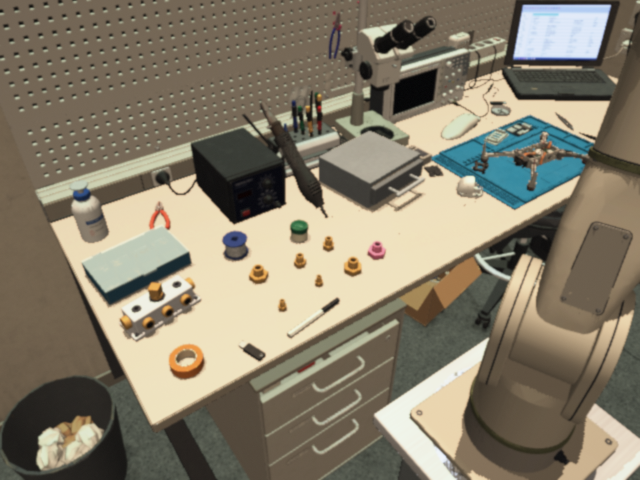

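Top view: candidate fittings at (276,254), (345,293) large; (313,262), (346,258) medium; (272,295), (311,290) small; the pink look-alike is at (375,290). Cabinet is at (450,195) with its handle at (457,242), manifold at (194,242), jar at (333,230), reel at (276,213) and tape at (187,299). I'll confirm with an enlarged crop and measured sizes.

```bash
cat > h.py <<'E'
import numpy as np, cv2
from rig import bot, grab_frame
def cam(f):
    R=cv2.Rodrigues(np.array(f["rvec"]))[0]; return R,np.array(f["tvec"]).ravel(),np.array(f["mtx"])
def p2w(f,uv,z):
    R,t,K=cam(f); d=R.T@np.linalg.solve(K,[uv[0],uv[1],1.]); c=-R.T@t
    return c+d*(z-c[2])/d[2]
def w2p(f,P):
    return cv2.projectPoints(np.atleast_2d(np.array(P,float)),np.array(f["rvec"],float),np.array(f["tvec"],float),np.array(f["mtx"]),None)[0][:,0]
def blobs(f,z,lo=(15,110,90),hi=(32,255,255),amin=12):
    m=cv2.inRange(cv2.cvtColor(f["pixels"],cv2.COLOR_BGR2HSV),lo,hi)
    n,l,s,c=cv2.connectedComponentsWithStats(m)
    return [(c[i].round(1),s[i,4],p2w(f,c[i],z).round(4)) for i in range(1,n) if s[i,4]>=amin]
E
python3 - <<'E'
from h import *
f=grab_frame("top")
for b in blobs(f,0.01): print(b)
print("handle ends",p2w(f,(437,248),.041),p2w(f,(478,242),.041))
print("cab top corners front",p2w(f,(412,238),.075),p2w(f,(495,222),.075),"back",p2w(f,(404,162),.075),p2w(f,(486,151),.075))
print("manifold",p2w(f,(190,240),.055),"ends",p2w(f,(163,246),.045),p2w(f,(223,239),.045))
im=f["pixels"]
a=cv2.resize(im[200:310,255:395],None,fx=5,fy=5,interpolation=cv2.INTER_CUBIC)
cv2.imwrite("pics/c1.png",a)
b=cv2.resize(im[215:265,150:240],None,fx=6,fy=6,interpolation=cv2.INTER_CUBIC)
c=cv2.resize(im[145:265,395:505],None,fx=4,fy=4,interpolation=cv2.INTER_CUBIC)[:300*2]
w=np.zeros((480,800,3),np.uint8); w[:300,:540][:b.shape[0],:b.shape[1]]=b[:300,:540]
cv2.imwrite("pics/c2.png",b); cv2.imwrite("pics/c3.png",c)
E
```

```text
(array([444.6, 103.1]), np.int32(34), array([ 0.9465, -0.2819,  0.01  ]))
(array([423.4, 110.5]), np.int32(31), array([ 0.9254, -0.2264,  0.01  ]))
(array([421.8, 121.6]), np.int32(16), array([ 0.895 , -0.2221,  0.01  ]))
(array([219.9, 236.9]), np.int32(59), array([0.5798, 0.2927, 0.01  ]))
(array([189.5, 239.7]), np.int32(91), array([0.571, 0.37 , 0.01 ]))
(array([162.8, 246.2]), np.int32(40), array([0.5532, 0.4373, 0.01  ]))
(array([275.1, 254.2]), np.int32(181), array([0.5381, 0.1504, 0.01  ]))
(array([210.2, 250.3]), np.int32(44), array([0.5448, 0.3158, 0.01  ]))
(array([194. , 253.2]), np.int32(47), array([0.5366, 0.3569, 0.01  ]))
(array([177.4, 255.8]), np.int32(47), array([0.5291, 0.3987, 0.01  ]))
(array([345.5, 257.7]), np.int32(83), array([ 0.5325, -0.0283,  0.01  ]))
(array([312.4, 261.3]), np.int32(82), array([0.5218, 0.0555, 0.01  ]))
(array([311.1, 290.1]), np.int32(38), array([0.4489, 0.0571, 0.01  ]))
(array([344.4, 293.2]), np.int32(181), array([ 0.4427, -0.027 ,  0.01  ]))
(array([186.6, 299.7]), np.int32(358), array([0.4186, 0.3693, 0.01  ]))
(array([271.5, 295.1]), np.int32(39), array([0.4344, 0.1563, 0.01  ]))
(array([320.7, 453.1]), np.int32(58), array([0.0551, 0.0243, 0.01  ]))
(array([350.6, 458.4]), np.int32(18), array([ 0.0443, -0.0481,  0.01  ]))
handle ends [ 0.55747922 -0.25394078  0.041     ] [ 0.57447786 -0.35562872  0.041     ]
cab top corners front [ 0.57599562 -0.1872163   0.075     ] [ 0.61926618 -0.38894943  0.075     ] back [ 0.7658855  -0.16750699  0.075     ] [ 0.79759308 -0.3702729   0.075     ]
manifold [0.56372462 0.35758427 0.055     ] ends [0.54884719 0.42652858 0.045     ] [0.56929253 0.27795748 0.045     ]
```

View pics/c1.png

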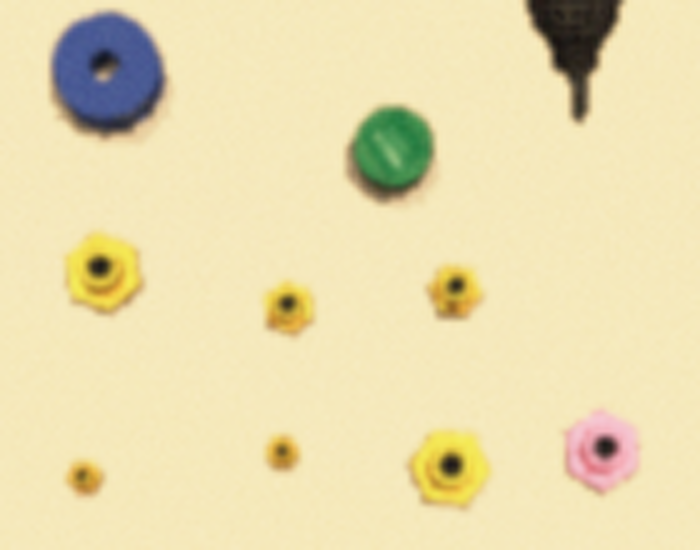

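View pics/c3.png

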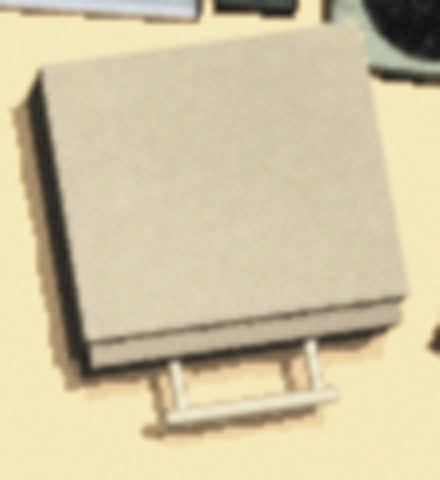

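Crop c1 shows two large (275,254), (344,293), two medium (312,261), (345,258) and two small (311,290), (271,295) brass fittings, so all six are present. The pink one at (375,290) stays. Crop c3 gives the cabinet's top and the handle ends at about (436.3,248.8) and (479.5,243.3).

Run:
```python
from h import *
f=grab_frame("top")
def seg(a,b,z):
    A,B=p2w(f,a,z),p2w(f,b,z); d=A-B
    print("mid",((A+B)/2).round(4),"len",np.linalg.norm(d).round(4),"yaw of y axis-90:",(np.degrees(np.arctan2(d[1],d[0]))-90).round(2))
seg((436.3,248.8),(479.5,243.3),.041)
seg((417,230),(497,219),.075); seg((406,162.5),(484,151),.075)
seg((417,230),(406,162.5),.075); seg((497,219),(484,151),.075)
```

```text
mid [ 0.5634 -0.3057  0.041 ] len 0.1083 yaw of y axis-90: 8.42
mid [ 0.6114 -0.2967  0.075 ] len 0.197 yaw of y axis-90: 9.01
mid [ 0.7811 -0.2689  0.075 ] len 0.1957 yaw of y axis-90: 9.65
mid [ 0.6803 -0.1859  0.075 ] len 0.1709 yaw of y axis-90: -260.94
mid [ 0.7121 -0.3796  0.075 ] len 0.1731 yaw of y axis-90: -260.48
```

Call:
send_rows([
  [300, 270, 0, 0, 0, 76],
  [300, 270, 0, 0, 0, 76],
  [300, 270, 0, 0, 0, 76],
  [300, 270, 0, 0, 0, 76],
  [300, 270, 0, 0, 0, 76],
  [300, 270, 0, 0, 0, 76],
  [300, 270, 0, 0, 0, 76],
  [300, 270, 0, 0, 0, 76],
], gripper=-0.3)

```text
t: 0.87
position: [0.495, -0.3499, 0.2227]
tcp_rot: [[0.159, 0.987, 0.0], [0.987, -0.159, -0.0], [-0.0, 0.0, -1.0]]
wrist_force: [0.1, -0.8, 0.3]
grip_width: 0.479
gripper_force: 0.0
```

Call:
send_rows([
  [48, 44, -60, 0, 0, 18.5],
  [48, 44, -60, 0, 0, 18.5],
  [48, 44, -60, 0, 0, 18.5],
  [48, 44, -60, 0, 0, 18.5],
  [48, 44, -60, 0, 0, 18.5],
])

```text
t: 1.28
position: [0.5416, -0.308, 0.1625]
tcp_rot: [[-0.154, 0.988, -0.001], [0.988, 0.154, 0.0], [0.0, -0.001, -1.0]]
wrist_force: [-0.4, -0.6, 0.9]
grip_width: 0.359
gripper_force: 0.0
```

Run:
```python
from h import *
s=bot.get_state(); print(s["position"],s["tcp_rot"].round(3).tolist(),s["grip_width"],s["joints"].round(1))
f=grab_frame("wrist"); cv2.imwrite("pics/w1.png",f["pixels"])
for P in ([0.563,-.306,.041],[0.571,-.355,.041],[.555,-.257,.041],[.6114,-.297,.075]): print(w2p(f,P))
```

```text
[ 0.54164332 -0.30795238  0.16249318] [[-0.154, 0.988, -0.001], [0.988, 0.154, 0.0], [0.0, -0.001, -1.0]] 0.3585184783959701 [ 44.7  22.9 -24.8  87.4   9.9  71.8  27.3]
[[339.52536294 230.67085613]]
[[338.84174912 297.73390181]]
[[340.27276082 157.35054524]]
[[424.27065556 242.24923742]]
```

View pics/w1.png

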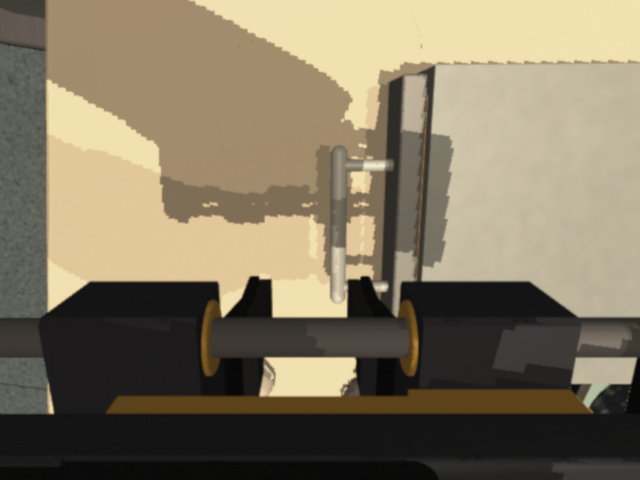

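Wrist view: handle bar is at u≈339 from v≈147 to 302, matching the projection (339.5, 230), with its middle about 4 mm further in +y. Descending to grip.

Call:
send_rows([
  [21, 6, -30, 0, 0, 0],
  [21, 6, -65, 0, 0, 0],
  [21, 6, -100, 0, 0, 0],
  [21, 6, -125, 0, 0, 0],
  [21, 6, -137, 0, 0, 0],
  [21, 6, -137, 0, 0, 0],
  [21, 6, -137, 0, 0, 0],
])

```text
t: 1.92
position: [0.5632, -0.3028, 0.0271]
tcp_rot: [[-0.154, 0.988, 0.001], [0.988, 0.154, -0.001], [-0.001, 0.001, -1.0]]
wrist_force: [1.5, -0.1, 1.4]
grip_width: 0.352
gripper_force: 0.0
```

Call:
send_rows([
  [0, 0, 0, 0, 0, 0],
  [0, 0, 0, 0, 0, 0],
  [0, 0, 0, 0, 0, 0],
  [0, 0, 0, 0, 0, 0],
  [0, 0, 0, 0, 0, 0],
], gripper=-1, squeeze=25)

```text
t: 2.33
position: [0.5607, -0.3029, 0.0265]
tcp_rot: [[-0.155, 0.988, -0.004], [0.988, 0.155, -0.001], [-0.001, -0.004, -1.0]]
wrist_force: [-12.1, 0.0, 10.6]
grip_width: 0.116
gripper_force: 25.0
```

Call:
send_rows([
  [-20, -3.2, 0, 0, 0, 0],
  [-40, -6.5, 0, 0, 0, 0],
  [-60, -9.7, 0, 0, 0, 0],
  [-80, -13, 0, 0, 0, 0],
  [-100, -16.2, 0, 0, 0, 0],
  [-115, -18.6, 0, 0, 0, 0],
  [-123, -20, 0, 0, 0, 0],
  [-127, -20.6, 0, 0, 0, 0],
])

```text
t: 3.0
position: [0.4367, -0.3229, 0.0267]
tcp_rot: [[-0.156, 0.988, 0.003], [0.988, 0.156, -0.002], [-0.002, 0.003, -1.0]]
wrist_force: [13.1, -3.0, -8.9]
grip_width: 0.112
gripper_force: 25.1
```

Call:
send_rows([
  [0, 0, 0, 0, 0, 0],
  [0, 0, 0, 0, 0, 0],
])

```text
t: 3.17
position: [0.4369, -0.3229, 0.0266]
tcp_rot: [[-0.156, 0.988, 0.002], [0.988, 0.156, -0.002], [-0.002, 0.001, -1.0]]
wrist_force: [-0.9, -2.3, 6.5]
grip_width: 0.117
gripper_force: 25.0
```

Call:
send_rows([
  [-2, -0.3, 0, 0, 0, 0],
  [-4, -0.7, 0, 0, 0, 0],
  [-4, -0.7, 0, 0, 0, 0],
])

```text
t: 3.42
position: [0.4367, -0.3229, 0.0267]
tcp_rot: [[-0.158, 0.987, 0.008], [0.987, 0.158, -0.002], [-0.003, 0.008, -1.0]]
wrist_force: [15.0, -4.5, -6.2]
grip_width: 0.115
gripper_force: 25.0
```

Call:
send_rows([
  [3, 0.5, 0, 0, 0, 0],
  [3, 0.5, 0, 0, 0, 0],
  [3, 0.5, 0, 0, 0, 0],
  [3, 0.5, 0, 0, 0, 0],
], gripper=-0.35)

```text
t: 3.75
position: [0.4346, -0.3219, 0.0252]
tcp_rot: [[-0.157, 0.988, -0.001], [0.988, 0.157, 0.001], [0.001, -0.001, -1.0]]
wrist_force: [-0.0, 0.9, -0.1]
grip_width: 0.292
gripper_force: 0.0
```

Call:
send_rows([
  [0, 0, 30, 0, 0, 0],
  [0, 0, 70, 0, 0, 0],
  [0, 30, 110, 0, 0, 0],
  [0, 70, 150, 0, 0, 0],
  [0, 110, 150, 0, 0, 0],
  [5, 150, 150, 0, 0, 0],
  [5, 190, 150, 0, 0, 0],
  [5, 230, 150, 0, 0, 0],
])

```text
t: 4.42
position: [0.4395, -0.102, 0.1759]
tcp_rot: [[-0.156, 0.988, 0.0], [0.988, 0.156, -0.001], [-0.001, 0.0, -1.0]]
wrist_force: [0.9, 0.3, 0.1]
grip_width: 0.328
gripper_force: 0.0
```

Run:
```python
from h import *
s=bot.get_state(); print(s["position"],s["grip_width"])
f=grab_frame("top"); cv2.imwrite("pics/t2.png",cv2.resize(f["pixels"][140:330,260:510],None,fx=3.2,fy=3.2,interpolation=cv2.INTER_CUBIC)[:600])
for b in blobs(f,.01): 
    if b[2][0]<.62 and abs(b[2][1])<.25: print(b)
```

```text
[ 0.43948548 -0.10202847  0.17593759] 0.32783037327237824
(array([275.2, 254.2]), np.int32(181), array([0.5381, 0.1502, 0.01  ]))
(array([345.5, 257.6]), np.int32(81), array([ 0.5328, -0.0283,  0.01  ]))
(array([312.3, 261.2]), np.int32(82), array([0.5221, 0.0556, 0.01  ]))
(array([311., 290.]), np.int32(37), array([0.4491, 0.0572, 0.01  ]))
(array([344.8, 293.3]), np.int32(198), array([ 0.4424, -0.0278,  0.01  ]))
(array([271.4, 295. ]), np.int32(41), array([0.4345, 0.1564, 0.01  ]))
```

View pics/t2.png

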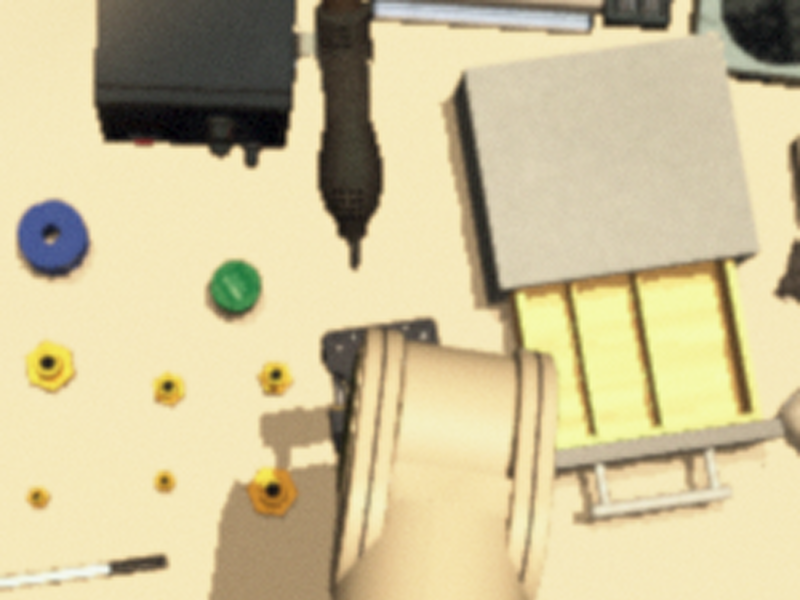

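Call:
send_rows([
  [3, 40, 0, 0, 0, 0],
  [3, 74, -20, 0, 0, 0],
  [3, 74, -60, 0, 0, 0],
  [3, 74, -100, 0, 0, 0],
  [3, 74, -130, 0, 0, 0],
  [3, 74, -150, 0, 0, 0],
  [3, 74, -160.5, 0, 0, 0],
  [3, 74, -160.5, 0, 0, 0],
], gripper=0.1)

```text
t: 5.13
position: [0.4412, -0.0296, 0.0132]
tcp_rot: [[-0.156, 0.988, -0.004], [0.988, 0.156, 0.001], [0.002, -0.004, -1.0]]
wrist_force: [0.4, 0.1, -0.2]
grip_width: 0.551
gripper_force: 0.0
```

Call:
send_rows([
  [0, 0, 0, 0, 0, 0],
  [0, 0, 0, 0, 0, 0],
  [0, 0, 0, 0, 0, 0],
  [0, 0, 0, 0, 0, 0],
  [0, 0, 0, 0, 0, 0],
], gripper=-1, squeeze=30)

```text
t: 5.55
position: [0.4433, -0.03, 0.0158]
tcp_rot: [[-0.156, 0.988, 0.001], [0.988, 0.156, -0.001], [-0.001, 0.001, -1.0]]
wrist_force: [-1.7, -0.3, 1.3]
grip_width: 0.258
gripper_force: 0.4
```

Run:
```python
from h import *
f=grab_frame("top")
c=lambda a:(260+a[0]/3.2-.3,140+a[1]/3.2-.3)
a=np.radians(9.1); X=np.array([np.cos(a),np.sin(a)]);Y=np.array([-np.sin(a),np.cos(a)]); H=np.array([.437,-.3195])
for n,z,p in [("handle",.041,(590,513)),("handle",.041,(730,491)),("panel in",.05,(555,447)),("panel in",.05,(780,418)),
 ("div1",.036,(572,288)),("div1",.036,(592,435)),("div2",.036,(633,275)),("div2",.036,(657,425)),("wallR",.041,(735,262)),("wallR",.041,(748,412)),("wallL",.041,(518,292)),("cab",.075,(500,290)),("cab",.075,(757,252))]:
    w=p2w(f,c(p),z)[:2]; d=w-H; print(n,w.round(4),"local",(1000*d@X).round(1),(1000*d@Y).round(1))
```

```text
handle [ 0.4291 -0.2704] local -0.0 49.7
handle [ 0.4481 -0.3776] local 1.8 -59.2
panel in [ 0.4785 -0.2424] local 53.1 69.6
panel in [ 0.5041 -0.4144] local 51.3 -104.3
div1 [ 0.6045 -0.2588] local 175.0 33.5
div1 [ 0.4895 -0.2734] local 59.2 37.2
div2 [ 0.6157 -0.3064] local 178.5 -15.4
div2 [ 0.4983 -0.3237] local 59.9 -13.8
wallR [ 0.6266 -0.3848] local 176.8 -94.4
wallR [ 0.5092 -0.3926] local 59.7 -83.6
wallL [ 0.5996 -0.2158] local 177.0 76.6
cab [ 0.5951 -0.1968] local 175.5 96.1
cab [ 0.6281 -0.3922] local 177.2 -102.0
```

Call:
send_rows([
  [0, 0, 0, 0, 0, 0],
  [0, 0, 30, 0, 0, 0],
  [0, 0, 65, 0, 0, 0],
  [0, -20, 95, 0, 0, 0],
  [15, -55, 100, 0, 0, 0],
  [30, -90, 100, 0, 0, 0],
  [45, -125, 100, 0, 0, 0],
  [60, -160, 100, 0, 0, 0],
])

```text
t: 6.27
position: [0.5032, -0.1919, 0.1154]
tcp_rot: [[-0.156, 0.988, 0.001], [0.988, 0.156, -0.001], [-0.001, 0.0, -1.0]]
wrist_force: [0.2, 0.3, -0.6]
grip_width: 0.239
gripper_force: 30.0
```

Call:
send_rows([
  [15, -36, 0, 0, 0, 0],
  [30, -72, 0, 0, 0, 0],
  [45, -108, 0, 0, 0, 0],
  [60, -136, 0, 0, 0, 0],
  [75, -150, 0, 0, 0, 0],
  [80, -156, 0, 0, 0, 0],
  [80, -156, 0, 0, 0, 0],
  [80, -156, 0, 0, 0, 0],
])

```text
t: 6.93
position: [0.5827, -0.3445, 0.1146]
tcp_rot: [[-0.157, 0.988, -0.001], [0.988, 0.157, 0.001], [0.001, -0.0, -1.0]]
wrist_force: [-0.5, 0.1, -1.1]
grip_width: 0.241
gripper_force: 30.0
```

Run:
```python
from h import *
s=bot.get_state(); print(s["position"],s["grip_width"],s["gripper_force"])
f=grab_frame("wrist"); im=f["pixels"].copy()
H=np.array([.4375,-.3228]);X=np.array([.9874,.1582]);Y=np.array([-.1582,.9874])
for lx in (57,92,140):
  for ly in (79,41,38,-10,-13,-79):
    p=w2p(f,[*(H+lx/1e3*X+ly/1e3*Y),.036])[0]; cv2.circle(im,(int(p[0]),int(p[1])),3,(0,0,255),-1)
cv2.imwrite("pics/w3.png",im)
```

```text
[ 0.58268752 -0.34447884  0.11459327] 0.24067821357482408 29.99994993209839
```

View pics/w3.png

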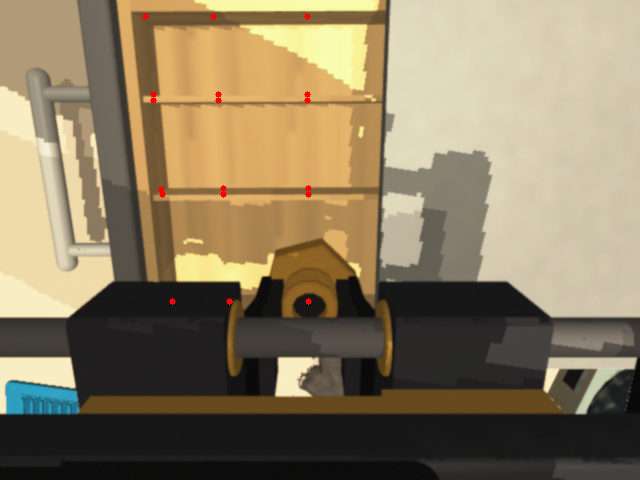

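Divider marks match the image lines (v≈15, 98, 192). Lowering the first large fitting in.

Call:
send_rows([
  [-3, -2, -30, 0, 0, 0],
  [-3, -2, -55, 0, 0, 0],
  [-3, -2, -72, 0, 0, 0],
  [-3, -2, -84, 0, 0, 0],
  [-3, -2, -88, 0, 0, 0],
  [-3, -2, -88, 0, 0, 0],
])

```text
t: 7.48
position: [0.5864, -0.3451, 0.0351]
tcp_rot: [[-0.16, 0.987, 0.013], [0.987, 0.16, -0.002], [-0.004, 0.012, -1.0]]
wrist_force: [-0.6, 10.4, 37.7]
grip_width: 0.238
gripper_force: 67.3
```

Call:
send_rows([
  [0, 0, 0, 0, 0, 0],
  [0, 0, 0, 0, 0, 0],
  [0, 0, 0, 0, 0, 0],
], gripper=-0.3)

```text
t: 7.73
position: [0.586, -0.3452, 0.0352]
tcp_rot: [[-0.16, 0.987, 0.012], [0.987, 0.16, -0.002], [-0.004, 0.012, -1.0]]
wrist_force: [-1.2, 8.5, 37.8]
grip_width: 0.332
gripper_force: 26.3
```

Call:
send_rows([
  [0, 0, 30, 0, 0, 0],
  [0, 0, 65, 0, 0, 0],
  [-5, 30, 90, 0, 0, 0],
  [-15, 65, 90, 0, 0, 0],
  [-30, 100, 90, 0, 0, 0],
  [-30, 140, 90, 0, 0, 0],
  [-35, 180, 90, 0, 0, 0],
  [-40, 220, 90, 0, 0, 0],
])

```text
t: 8.4
position: [0.5389, -0.1253, 0.1179]
tcp_rot: [[-0.157, 0.988, 0.001], [0.988, 0.157, -0.001], [-0.001, 0.001, -1.0]]
wrist_force: [0.1, 0.9, -0.3]
grip_width: 0.348
gripper_force: 0.0
```

```bash
cat > loc.py <<'E'
from h import *
s=bot.get_state(); print(s["t"],s["position"].round(4),round(s["grip_width"],3))
f=grab_frame("top")
H=np.array([.4375,-.3228]);X=np.array([.9874,.1582]);Y=np.array([-.1582,.9874])
for b in blobs(f,.012,amin=20):
    if .38<b[2][0]<.62 and -.42<b[2][1]<.25: 
        d=b[2][:2]-H; print(b, "drawer" if abs(d@Y)<.09 and d@X>0 else "", (1000*d@X).round(),(1000*d@Y).round())
E
python3 loc.py
```

```text
8.4 [ 0.5389 -0.1253  0.1179] 0.348
(array([473.1, 241. ]), np.int32(643), array([ 0.5812, -0.3506,  0.012 ])) drawer 137.0 -50.0
(array([471.2, 239.7]), np.int32(222), array([ 0.5846, -0.3461,  0.012 ])) drawer 142.0 -46.0
(array([275.2, 254.3]), np.int32(182), array([0.5375, 0.1499, 0.012 ]))  174.0 451.0
(array([345.8, 258. ]), np.int32(93), array([ 0.5316, -0.0289,  0.012 ]))  139.0 275.0
(array([312.4, 261.2]), np.int32(81), array([0.5217, 0.0554, 0.012 ]))  143.0 360.0
(array([442.9, 266.9]), np.int32(55), array([ 0.5138, -0.2737,  0.012 ])) drawer 83.0 36.0
(array([311., 290.]), np.int32(37), array([0.449 , 0.0572, 0.012 ]))  71.0 373.0
(array([271.5, 295.1]), np.int32(39), array([0.4343, 0.1561, 0.012 ]))  73.0 473.0
```

Call:
send_rows([
  [-1, 40, 0, 0, 0, 0],
  [-1, 80, 0, 0, 0, 0],
  [-1, 120, 0, 0, 0, 0],
  [-1, 160, 0, 0, 0, 0],
  [-1, 200, 0, 0, 0, 0],
  [-1, 240, 0, 0, 0, 0],
  [-1, 270, 0, 0, 0, 0],
  [-1, 275, -10, 0, 0, 0],
], gripper=0.1)

```text
t: 9.12
position: [0.538, 0.155, 0.1096]
tcp_rot: [[-0.165, 0.986, 0.004], [0.986, 0.165, 0.003], [0.003, 0.005, -1.0]]
wrist_force: [-0.1, 0.2, 0.1]
grip_width: 0.549
gripper_force: 0.0
```

Call:
send_rows([
  [0, 0, -40, 0, 0, 0],
  [0, 0, -70, 0, 0, 0],
  [0, 0, -86, 0, 0, 0],
  [0, 0, -92.5, 0, 0, 0],
  [0, 0, -92.5, 0, 0, 0],
])

```text
t: 9.53
position: [0.5377, 0.1468, 0.0136]
tcp_rot: [[-0.157, 0.988, -0.002], [0.988, 0.157, -0.001], [-0.0, -0.002, -1.0]]
wrist_force: [0.2, 0.3, 0.8]
grip_width: 0.55
gripper_force: 0.0
```

Call:
send_rows([
  [0, 0, 0, 0, 0, 0],
  [0, 0, 0, 0, 0, 0],
  [0, 0, 0, 0, 0, 0],
  [0, 0, 0, 0, 0, 0],
  [0, 0, 0, 0, 0, 0],
  [0, 0, 0, 0, 0, 0],
], gripper=-1)

```text
t: 10.03
position: [0.5392, 0.1472, 0.0152]
tcp_rot: [[-0.156, 0.988, 0.001], [0.988, 0.156, -0.0], [-0.0, 0.001, -1.0]]
wrist_force: [-2.4, -1.4, 5.3]
grip_width: 0.244
gripper_force: 30.0
```

Call:
send_rows([
  [0, 0, 30, 0, 0, 0],
  [0, 0, 65, 0, 0, 0],
  [0, -20, 95, 0, 0, 0],
  [0, -60, 100, 0, 0, 0],
  [0, -100, 100, 0, 0, 0],
  [0, -140, 100, 0, 0, 0],
  [0, -180, 100, 0, 0, 0],
  [0, -220, 100, 0, 0, 0],
])

```text
t: 10.7
position: [0.5384, -0.0748, 0.1147]
tcp_rot: [[-0.156, 0.988, 0.0], [0.988, 0.156, -0.0], [-0.0, 0.0, -1.0]]
wrist_force: [1.8, -0.1, -0.9]
grip_width: 0.242
gripper_force: 30.0
```

Call:
send_rows([
  [-3, -40, 0, 0, 0, 0],
  [-3, -80, 0, 0, 0, 0],
  [-3, -120, 0, 0, 0, 0],
  [-3, -160, 0, 0, 0, 0],
  [-3, -200, 0, 0, 0, 0],
  [-3, -240, 0, 0, 0, 0],
  [-3, -270, 0, 0, 0, 0],
  [-3, -279, 0, 0, 0, 0],
])

```text
t: 11.37
position: [0.5336, -0.3584, 0.1138]
tcp_rot: [[-0.15, 0.989, -0.001], [0.989, 0.15, -0.002], [-0.002, -0.002, -1.0]]
wrist_force: [-1.5, -0.2, -1.0]
grip_width: 0.242
gripper_force: 30.0
```

Call:
send_rows([
  [0, 0, -10, 0, 0, 0],
  [0, 0, -40, 0, 0, 0],
  [0, 0, -65, 0, 0, 0],
  [0, 0, -74, 0, 0, 0],
  [0, 0, -74, 0, 0, 0],
  [0, 0, -74, 0, 0, 0],
])

```text
t: 11.87
position: [0.5362, -0.3503, 0.0404]
tcp_rot: [[-0.158, 0.987, -0.0], [0.987, 0.158, 0.001], [0.001, -0.0, -1.0]]
wrist_force: [0.0, 0.2, -1.1]
grip_width: 0.242
gripper_force: 30.0
```

Run:
```python
from h import *
s=bot.get_state(); print(s["position"].round(4),s["grip_width"],s["wrist_force"])
f=grab_frame("wrist"); cv2.imwrite("pics/w4.png",f["pixels"])
```

```text
[ 0.5362 -0.3503  0.0404] 0.24219432676576758 [ 0.0412022   0.19901186 -1.11107184]
```

View pics/w4.png

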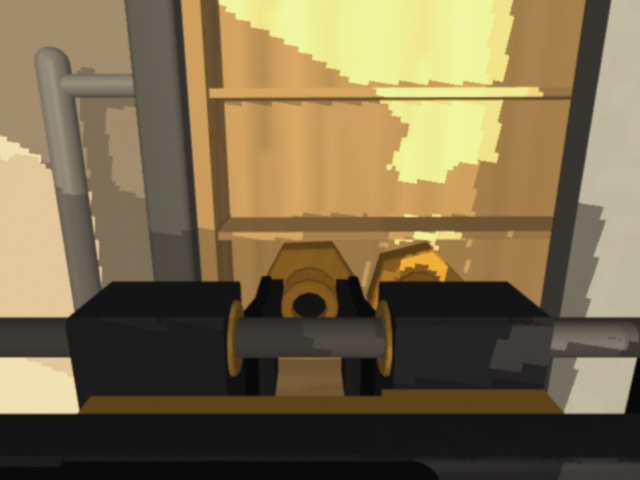

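The first large stands in its bay at (415,265) and the held one hangs clear of it at (310,290). Releasing, then on to the medium at top (346,258).

Call:
send_rows([
  [0, 0, -4, 0, 0, 0],
  [0, 0, -4, 0, 0, 0],
  [0, 0, -4, 0, 0, 0],
  [0, 0, -4, 0, 0, 0],
  [0, 0, -4, 0, 0, 0],
], gripper=-0.3)

```text
t: 12.33
position: [0.536, -0.3519, 0.0369]
tcp_rot: [[-0.156, 0.988, 0.001], [0.988, 0.156, -0.0], [-0.0, 0.0, -1.0]]
wrist_force: [-0.3, -1.0, 0.3]
grip_width: 0.351
gripper_force: 0.0
```

Call:
send_rows([
  [0, 0, 30, 0, 0, 0],
  [0, 0, 65, 0, 0, 0],
  [0, 30, 80, 0, 0, 0],
  [0, 70, 80, 0, 0, 0],
  [0, 110, 80, 0, 0, 0],
  [0, 150, 80, 0, 0, 0],
  [0, 190, 80, 0, 0, 0],
  [0, 230, 80, 0, 0, 0],
])

```text
t: 13.0
position: [0.5356, -0.1201, 0.1169]
tcp_rot: [[-0.156, 0.988, 0.001], [0.988, 0.156, -0.001], [-0.001, 0.001, -1.0]]
wrist_force: [0.4, 0.1, -0.7]
grip_width: 0.351
gripper_force: 0.0
```

```bash
python3 loc.py
```

```text
13.0 [ 0.5356 -0.1201  0.1169] 0.351
(array([472.2, 243.7]), np.int32(1094), array([ 0.5742, -0.3485,  0.012 ])) drawer 131.0 -47.0
(array([442.1, 261.7]), np.int32(89), array([ 0.5271, -0.2719,  0.012 ])) drawer 97.0 36.0
(array([345.6, 257.9]), np.int32(91), array([ 0.5318, -0.0285,  0.012 ]))  140.0 276.0
(array([312.4, 261.2]), np.int32(81), array([0.5217, 0.0554, 0.012 ]))  143.0 360.0
(array([311.1, 290.1]), np.int32(38), array([0.4488, 0.057 , 0.012 ]))  71.0 373.0
(array([271.5, 295.1]), np.int32(39), array([0.4343, 0.1561, 0.012 ]))  73.0 473.0
```

Call:
send_rows([
  [-4, 40, 0, 0, 0, 0],
  [-4, 75, 0, 0, 0, 0],
  [-4, 91, -20, 0, 0, 0],
  [-4, 91, -55, 0, 0, 0],
  [-4, 91, -85, 0, 0, 0],
  [-4, 91, -99, 0, 0, 0],
  [-4, 91, -103, 0, 0, 0],
  [-4, 91, -103, 0, 0, 0],
], gripper=0)

```text
t: 13.72
position: [0.5314, -0.0308, 0.0129]
tcp_rot: [[-0.156, 0.988, -0.001], [0.988, 0.156, 0.0], [0.001, -0.001, -1.0]]
wrist_force: [-0.1, 0.0, -0.8]
grip_width: 0.501
gripper_force: 0.0
```

Call:
send_rows([
  [0, 0, 0, 0, 0, 0],
  [0, 0, 0, 0, 0, 0],
  [0, 0, 0, 0, 0, 0],
  [0, 0, 0, 0, 0, 0],
  [0, 0, 0, 0, 0, 0],
  [0, 0, 0, 0, 0, 0],
], gripper=-1)

```text
t: 14.22
position: [0.5322, -0.0309, 0.0141]
tcp_rot: [[-0.156, 0.988, 0.001], [0.988, 0.156, -0.0], [-0.0, 0.001, -1.0]]
wrist_force: [-0.7, -1.1, 3.6]
grip_width: 0.182
gripper_force: 30.0
```

Call:
send_rows([
  [0, 0, 30, 0, 0, 0],
  [0, 0, 65, 0, 0, 0],
  [5, -20, 95, 0, 0, 0],
  [10, -60, 100, 0, 0, 0],
  [15, -100, 100, 0, 0, 0],
  [20, -140, 100, 0, 0, 0],
  [30, -180, 100, 0, 0, 0],
  [40, -220, 100, 0, 0, 0],
])

```text
t: 14.88
position: [0.5716, -0.2531, 0.1137]
tcp_rot: [[-0.156, 0.988, -0.0], [0.988, 0.156, -0.001], [-0.001, -0.0, -1.0]]
wrist_force: [1.1, -0.3, -0.4]
grip_width: 0.182
gripper_force: 30.0
```

Call:
send_rows([
  [0, -30, 0, 0, 0, 0],
  [0, -34, -10, 0, 0, 0],
  [0, -34, -40, 0, 0, 0],
  [0, -34, -65, 0, 0, 0],
  [0, -34, -76, 0, 0, 0],
  [0, -34, -78, 0, 0, 0],
  [0, -34, -78, 0, 0, 0],
])

```text
t: 15.47
position: [0.5718, -0.2842, 0.0352]
tcp_rot: [[-0.157, 0.988, -0.001], [0.988, 0.157, 0.001], [0.001, -0.0, -1.0]]
wrist_force: [-0.7, 0.2, -0.2]
grip_width: 0.184
gripper_force: 41.3
```

Call:
send_rows([
  [0, 0, -2, 0, 0, 0],
  [0, 0, -2, 0, 0, 0],
  [0, 0, -2, 0, 0, 0],
  [0, 0, -2, 0, 0, 0],
  [0, 0, -2, 0, 0, 0],
], gripper=-0.35)

```text
t: 15.88
position: [0.5718, -0.2849, 0.0337]
tcp_rot: [[-0.156, 0.988, 0.0], [0.988, 0.156, -0.0], [-0.0, 0.0, -1.0]]
wrist_force: [-0.2, 0.8, 0.3]
grip_width: 0.317
gripper_force: 0.0
```

Call:
send_rows([
  [0, 0, 30, 0, 0, 0],
  [0, 0, 65, 0, 0, 0],
  [-5, 30, 80, 0, 0, 0],
  [-15, 70, 80, 0, 0, 0],
  [-25, 110, 80, 0, 0, 0],
  [-35, 150, 80, 0, 0, 0],
  [-45, 190, 80, 0, 0, 0],
  [-48, 230, 80, 0, 0, 0],
])

```text
t: 16.55
position: [0.5222, -0.0534, 0.1136]
tcp_rot: [[-0.156, 0.988, -0.0], [0.988, 0.156, -0.001], [-0.001, -0.001, -1.0]]
wrist_force: [1.1, 0.2, 0.6]
grip_width: 0.326
gripper_force: 0.0
```

```bash
python3 loc.py
```

```text
16.55 [ 0.5222 -0.0534  0.1136] 0.326
(array([461.1, 244.8]), np.int32(1559), array([ 0.571 , -0.3203,  0.012 ])) drawer 132.0 -19.0
(array([312.5, 261.5]), np.int32(84), array([0.5212, 0.0552, 0.012 ]))  142.0 360.0
(array([311.3, 290. ]), np.int32(42), array([0.449 , 0.0563, 0.012 ]))  71.0 373.0
(array([271.5, 295. ]), np.int32(40), array([0.4345, 0.156 , 0.012 ]))  73.0 473.0
```

Now the second medium at (.5212, .0552).

Call:
send_rows([
  [0, 40, 0, 0, 0, 0],
  [-1, 80, 0, 0, 0, 0],
  [-1, 107, -10, 0, 0, 0],
  [-1, 107, -45, 0, 0, 0],
  [-1, 107, -75, 0, 0, 0],
  [-1, 107, -94, 0, 0, 0],
  [-1, 107, -100, 0, 0, 0],
  [-1, 107, -100, 0, 0, 0],
], gripper=0)

```text
t: 17.27
position: [0.5219, 0.052, 0.0123]
tcp_rot: [[-0.156, 0.988, -0.003], [0.988, 0.156, 0.0], [0.001, -0.003, -1.0]]
wrist_force: [0.9, 0.0, 0.0]
grip_width: 0.502
gripper_force: 0.0
```

Call:
send_rows([
  [0, 0, 0, 0, 0, 0],
  [0, 0, 0, 0, 0, 0],
  [0, 0, 0, 0, 0, 0],
  [0, 0, 0, 0, 0, 0],
  [0, 0, 0, 0, 0, 0],
  [0, 0, 0, 0, 0, 0],
], gripper=-1)

```text
t: 17.77
position: [0.5233, 0.0521, 0.0141]
tcp_rot: [[-0.156, 0.988, 0.001], [0.988, 0.156, -0.0], [-0.0, 0.001, -1.0]]
wrist_force: [-0.5, -0.5, 5.3]
grip_width: 0.182
gripper_force: 30.0
```

Call:
send_rows([
  [0, 0, 30, 0, 0, 0],
  [0, 0, 65, 0, 0, 0],
  [0, -20, 95, 0, 0, 0],
  [0, -60, 100, 0, 0, 0],
  [0, -100, 100, 0, 0, 0],
  [0, -140, 100, 0, 0, 0],
  [5, -180, 100, 0, 0, 0],
  [8, -220, 100, 0, 0, 0],
])

```text
t: 18.43
position: [0.5307, -0.1699, 0.1139]
tcp_rot: [[-0.156, 0.988, 0.001], [0.988, 0.156, -0.001], [-0.001, 0.0, -1.0]]
wrist_force: [0.5, -0.3, -0.1]
grip_width: 0.181
gripper_force: 30.0
```

Call:
send_rows([
  [-2, -40, 0, 0, 0, 0],
  [-4, -80, 0, 0, 0, 0],
  [-4, -115, 0, 0, 0, 0],
  [-4, -124, 0, 0, 0, 0],
  [-4, -124, -30, 0, 0, 0],
  [-4, -124, -60, 0, 0, 0],
  [-4, -124, -76, 0, 0, 0],
  [-4, -124, -76, 0, 0, 0],
])

```text
t: 19.1
position: [0.5264, -0.2912, 0.0355]
tcp_rot: [[-0.156, 0.988, -0.001], [0.988, 0.156, 0.001], [0.002, -0.001, -1.0]]
wrist_force: [-0.2, -0.1, 0.0]
grip_width: 0.178
gripper_force: 48.2
```

Call:
send_rows([
  [0, 0, -3, 0, 0, 0],
  [0, 0, -3, 0, 0, 0],
  [0, 0, -3, 0, 0, 0],
  [0, 0, -3, 0, 0, 0],
  [0, 0, -3, 0, 0, 0],
], gripper=-0.4)

```text
t: 19.52
position: [0.5268, -0.2918, 0.0346]
tcp_rot: [[-0.156, 0.988, -0.0], [0.988, 0.156, -0.0], [-0.0, -0.0, -1.0]]
wrist_force: [0.9, -0.2, 0.3]
grip_width: 0.296
gripper_force: 0.0
```

Call:
send_rows([
  [0, 0, 30, 0, 0, 0],
  [0, 0, 65, 0, 0, 0],
  [-5, 30, 80, 0, 0, 0],
  [-15, 70, 80, 0, 0, 0],
  [-25, 110, 80, 0, 0, 0],
  [-35, 150, 80, 0, 0, 0],
  [-45, 190, 80, 0, 0, 0],
  [-60, 230, 80, 0, 0, 0],
])

```text
t: 20.18
position: [0.4668, -0.0609, 0.1147]
tcp_rot: [[-0.156, 0.988, 0.001], [0.988, 0.156, -0.0], [-0.0, 0.001, -1.0]]
wrist_force: [1.4, 0.4, 0.5]
grip_width: 0.3
gripper_force: 0.0
```

```bash
python3 loc.py
python3 - <<'E'
from h import *
f=grab_frame("top"); cv2.imwrite("pics/t5.png",cv2.resize(f["pixels"][190:320,255:510],None,fx=3.1,fy=3.1,interpolation=cv2.INTER_CUBIC))
E
```

```text
20.1833 [ 0.4668 -0.0609  0.1147] 0.3
(array([460.3, 245.5]), np.int32(1656), array([ 0.5692, -0.3182,  0.012 ])) drawer 131.0 -16.0
(array([311.2, 290.1]), np.int32(40), array([0.4487, 0.0566, 0.012 ]))  71.0 373.0
(array([271.5, 295. ]), np.int32(40), array([0.4345, 0.156 , 0.012 ]))  73.0 473.0
```

View pics/t5.png

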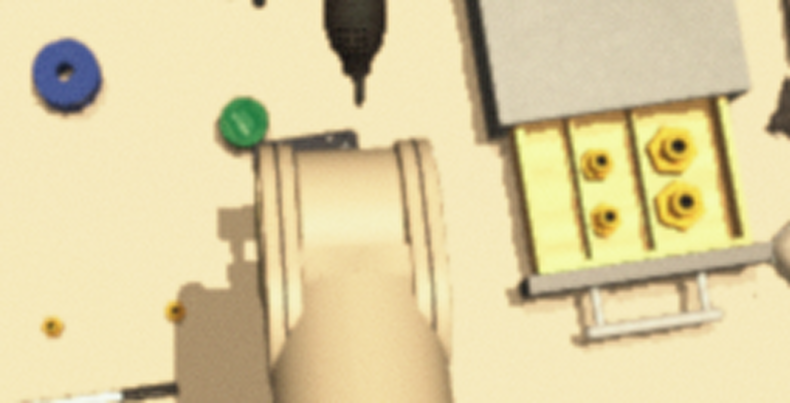

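The picture shows two larges (675,150), (680,205) and two mediums (597,163), (605,218) upright in their bays. The smalls are left at (176,311) and (52,326).

Call:
send_rows([
  [-6, 40, 0, 0, 0, 0],
  [-12, 80, 0, 0, 0, 0],
  [-18, 116, 0, 0, 0, 0],
  [-18, 116, -35, 0, 0, 0],
  [-18, 116, -70, 0, 0, 0],
  [-18, 116, -95, 0, 0, 0],
  [-18, 116, -103, 0, 0, 0],
  [-18, 116, -103, 0, 0, 0],
], gripper=-0.1)

```text
t: 20.95
position: [0.4479, 0.0531, 0.0101]
tcp_rot: [[-0.156, 0.988, -0.004], [0.988, 0.156, 0.001], [0.001, -0.003, -1.0]]
wrist_force: [-0.0, -0.0, 0.6]
grip_width: 0.449
gripper_force: 0.0
```

Call:
send_rows([
  [0, 0, 0, 0, 0, 0],
  [0, 0, 0, 0, 0, 0],
  [0, 0, 0, 0, 0, 0],
  [0, 0, 0, 0, 0, 0],
  [0, 0, 0, 0, 0, 0],
  [0, 0, 0, 0, 0, 0],
], gripper=-1)

```text
t: 21.45
position: [0.4497, 0.0531, 0.0121]
tcp_rot: [[-0.156, 0.988, 0.001], [0.988, 0.156, -0.0], [-0.0, 0.001, -1.0]]
wrist_force: [-1.0, -1.1, 4.2]
grip_width: 0.113
gripper_force: 30.0
```

Call:
send_rows([
  [0, 0, 30, 0, 0, 0],
  [0, 0, 65, 0, 0, 0],
  [10, -20, 95, 0, 0, 0],
  [30, -55, 100, 0, 0, 0],
  [50, -90, 100, 0, 0, 0],
  [65, -125, 100, 0, 0, 0],
  [80, -160, 100, 0, 0, 0],
  [90, -200, 100, 0, 0, 0],
])

```text
t: 22.12
position: [0.5403, -0.1478, 0.1117]
tcp_rot: [[-0.157, 0.988, 0.001], [0.988, 0.157, 0.0], [0.0, 0.001, -1.0]]
wrist_force: [0.5, -0.2, -0.6]
grip_width: 0.108
gripper_force: 30.0
```

Call:
send_rows([
  [10, -40, 0, 0, 0, 0],
  [20, -80, 0, 0, 0, 0],
  [21, -94, 0, 0, 0, 0],
  [21, -94, -35, 0, 0, 0],
  [21, -94, -60, 0, 0, 0],
  [21, -94, -75, 0, 0, 0],
  [21, -94, -77, 0, 0, 0],
  [21, -94, -77, 0, 0, 0],
])

```text
t: 22.78
position: [0.5597, -0.2404, 0.0336]
tcp_rot: [[-0.156, 0.988, -0.001], [0.988, 0.156, 0.001], [0.001, -0.001, -1.0]]
wrist_force: [0.3, -0.6, -0.4]
grip_width: 0.115
gripper_force: 49.7
```

Call:
send_rows([
  [0, 0, -2, 0, 0, 0],
  [0, 0, -2, 0, 0, 0],
  [0, 0, -2, 0, 0, 0],
  [0, 0, -2, 0, 0, 0],
  [0, 0, -2, 0, 0, 0],
], gripper=-0.5)

```text
t: 23.2
position: [0.5604, -0.2409, 0.0329]
tcp_rot: [[-0.156, 0.988, 0.001], [0.988, 0.156, -0.0], [-0.0, 0.001, -1.0]]
wrist_force: [-0.4, -0.1, 0.8]
grip_width: 0.244
gripper_force: 0.0
```

Call:
send_rows([
  [0, 0, 30, 0, 0, 0],
  [0, 0, 65, 0, 0, 0],
  [-5, 30, 80, 0, 0, 0],
  [-20, 68, 80, 0, 0, 0],
  [-35, 106, 80, 0, 0, 0],
  [-50, 144, 80, 0, 0, 0],
  [-70, 180, 80, 0, 0, 0],
  [-90, 215, 80, 0, 0, 0],
])

```text
t: 23.87
position: [0.4693, -0.024, 0.1127]
tcp_rot: [[-0.157, 0.988, 0.001], [0.988, 0.157, -0.0], [-0.0, 0.001, -1.0]]
wrist_force: [0.6, 1.3, 0.7]
grip_width: 0.248
gripper_force: 0.0
```

```bash
python3 loc.py
```

```text
23.8667 [ 0.4693 -0.024   0.1127] 0.248
(array([460.3, 245.4]), np.int32(1670), array([ 0.5694, -0.3181,  0.012 ])) drawer 131.0 -16.0
(array([429.1, 246.8]), np.int32(44), array([ 0.5642, -0.2393,  0.012 ])) drawer 138.0 62.0
(array([271.4, 295.1]), np.int32(40), array([0.4342, 0.1563, 0.012 ]))  73.0 474.0
```

Call:
send_rows([
  [-8, 40, 0, 0, 0, 0],
  [-16, 80, 0, 0, 0, 0],
  [-24, 120, 0, 0, 0, 0],
  [-35, 155, 0, 0, 0, 0],
  [-35, 182, -20, 0, 0, 0],
  [-35, 182, -55, 0, 0, 0],
  [-35, 182, -88, 0, 0, 0],
  [-35, 182, -101, 0, 0, 0],
], gripper=-0.1)

```text
t: 24.58
position: [0.4331, 0.1561, 0.0082]
tcp_rot: [[-0.158, 0.987, -0.003], [0.987, 0.158, -0.001], [-0.0, -0.004, -1.0]]
wrist_force: [-0.5, -0.4, -0.5]
grip_width: 0.446
gripper_force: 0.0
```

Call:
send_rows([
  [0, 0, 0, 0, 0, 0],
  [0, 0, 0, 0, 0, 0],
])

```text
t: 24.75
position: [0.435, 0.1564, 0.0117]
tcp_rot: [[-0.157, 0.988, -0.001], [0.988, 0.157, 0.0], [0.0, -0.001, -1.0]]
wrist_force: [0.6, -1.0, 0.5]
grip_width: 0.452
gripper_force: 0.0
```

Call:
send_rows([
  [0, 0, 0, 0, 0, 0],
  [0, 0, 0, 0, 0, 0],
  [0, 0, 0, 0, 0, 0],
  [0, 0, 0, 0, 0, 0],
  [0, 0, 0, 0, 0, 0],
  [0, 0, 0, 0, 0, 0],
], gripper=-1)

```text
t: 25.25
position: [0.4355, 0.1562, 0.0119]
tcp_rot: [[-0.156, 0.988, 0.001], [0.988, 0.156, -0.0], [-0.0, 0.001, -1.0]]
wrist_force: [-1.0, -0.8, 3.6]
grip_width: 0.107
gripper_force: 30.0
```

Call:
send_rows([
  [0, 0, 30, 0, 0, 0],
  [0, 0, 65, 0, 0, 0],
  [10, -20, 95, 0, 0, 0],
  [20, -58, 100, 0, 0, 0],
  [30, -96, 100, 0, 0, 0],
  [40, -134, 100, 0, 0, 0],
  [50, -172, 100, 0, 0, 0],
  [60, -210, 100, 0, 0, 0],
])

```text
t: 25.92
position: [0.4954, -0.0559, 0.1118]
tcp_rot: [[-0.156, 0.988, 0.001], [0.988, 0.156, -0.001], [-0.001, 0.0, -1.0]]
wrist_force: [0.4, -0.4, 0.1]
grip_width: 0.113
gripper_force: 30.0
```

Call:
send_rows([
  [5, -40, 0, 0, 0, 0],
  [10, -80, 0, 0, 0, 0],
  [15, -120, 0, 0, 0, 0],
  [20, -155, 0, 0, 0, 0],
  [26, -185, 0, 0, 0, 0],
  [26, -192, 0, 0, 0, 0],
  [26, -192, 0, 0, 0, 0],
])

```text
t: 26.5
position: [0.5206, -0.2485, 0.111]
tcp_rot: [[-0.152, 0.988, -0.001], [0.988, 0.152, 0.0], [0.0, -0.001, -1.0]]
wrist_force: [0.4, 1.6, -0.3]
grip_width: 0.115
gripper_force: 30.0
```

Call:
send_rows([
  [0, 0, -35, 0, 0, 0],
  [0, 0, -60, 0, 0, 0],
  [0, 0, -75, 0, 0, 0],
  [0, 0, -77, 0, 0, 0],
  [0, 0, -77, 0, 0, 0],
])

```text
t: 26.92
position: [0.521, -0.2438, 0.034]
tcp_rot: [[-0.158, 0.987, -0.001], [0.987, 0.158, 0.001], [0.002, -0.001, -1.0]]
wrist_force: [0.5, 0.3, -0.4]
grip_width: 0.108
gripper_force: 46.6
```

Call:
send_rows([
  [0, 0, -2, 0, 0, 0],
  [0, 0, -2, 0, 0, 0],
  [0, 0, -2, 0, 0, 0],
  [0, 0, -2, 0, 0, 0],
  [0, 0, -2, 0, 0, 0],
], gripper=-0.5)

```text
t: 27.33
position: [0.5214, -0.2459, 0.033]
tcp_rot: [[-0.156, 0.988, 0.001], [0.988, 0.156, -0.0], [-0.0, 0.001, -1.0]]
wrist_force: [-0.7, -0.5, 0.8]
grip_width: 0.244
gripper_force: 0.0
```

Call:
send_rows([
  [0, 0, 30, 0, 0, 0],
  [0, 0, 65, 0, 0, 0],
  [-15, 30, 80, 0, 0, 0],
  [-30, 68, 80, 0, 0, 0],
  [-45, 106, 80, 0, 0, 0],
  [-60, 144, 80, 0, 0, 0],
])

```text
t: 27.83
position: [0.4606, -0.1005, 0.1129]
tcp_rot: [[-0.155, 0.988, 0.001], [0.988, 0.155, -0.001], [-0.001, 0.001, -1.0]]
wrist_force: [0.7, 1.4, 1.1]
grip_width: 0.251
gripper_force: 0.0
```

```bash
python3 loc.py
python3 - <<'E'
from h import *
f=grab_frame("top"); cv2.imwrite("pics/t6.png",cv2.resize(f["pixels"][200:320,390:510],None,fx=5,fy=5,interpolation=cv2.INTER_CUBIC))
E
```

```text
27.8333 [ 0.4606 -0.1005  0.1129] 0.251
(array([462.9, 244.4]), np.int32(1548), array([ 0.5721, -0.3247,  0.012 ])) drawer 133.0 -23.0
(array([429.1, 246.8]), np.int32(44), array([ 0.5642, -0.2393,  0.012 ])) drawer 138.0 62.0
(array([431.9, 262. ]), np.int32(45), array([ 0.5256, -0.2462,  0.012 ])) drawer 99.0 62.0
(array([427.2, 272. ]), np.int32(20), array([ 0.5001, -0.2343,  0.012 ])) drawer 76.0 77.0
```

View pics/t6.png

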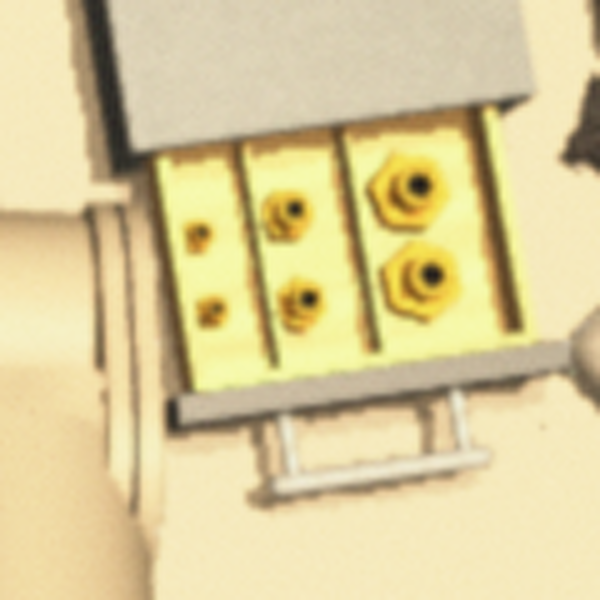

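All six are upright in the right bays: smalls (197,237), (210,310), mediums (288,215), (300,303) and larges (410,190), (422,280). Now back to the handle to push the drawer shut.

Call:
send_rows([
  [-6, -40, 0, 0, 0, 0],
  [-14, -80, 0, 0, 0, 0],
  [-23, -120, 0, 0, 0, 0],
  [-23, -160, 0, 0, 0, 0],
  [-23, -200, 0, 0, 0, 0],
  [-23, -222, 0, 0, 0, 0],
  [-23, -222, 0, 0, 0, 0],
  [-23, -222, 0, 0, 0, 0],
], gripper=-0.3)

```text
t: 28.6
position: [0.4378, -0.3252, 0.1123]
tcp_rot: [[-0.153, 0.988, 0.0], [0.988, 0.153, 0.0], [0.0, 0.0, -1.0]]
wrist_force: [-0.9, 0.5, -0.3]
grip_width: 0.352
gripper_force: 0.0
```

Call:
send_rows([
  [0, 0, -35, 0, 0, 0],
  [0, 0, -65, 0, 0, 0],
  [0, 0, -83, 0, 0, 0],
  [0, 0, -86, 0, 0, 0],
  [0, 0, -86, 0, 0, 0],
])

```text
t: 29.02
position: [0.4381, -0.3223, 0.026]
tcp_rot: [[-0.158, 0.987, -0.001], [0.987, 0.158, 0.002], [0.002, -0.001, -1.0]]
wrist_force: [-0.1, 0.9, 0.2]
grip_width: 0.349
gripper_force: 0.0
```

Call:
send_rows([
  [0, 0, 0, 0, 0, 0],
  [0, 0, 0, 0, 0, 0],
  [0, 0, 0, 0, 0, 0],
  [0, 0, 0, 0, 0, 0],
  [0, 0, 0, 0, 0, 0],
], gripper=-1)

```text
t: 29.43
position: [0.439, -0.3242, 0.0277]
tcp_rot: [[-0.156, 0.988, 0.002], [0.988, 0.156, -0.001], [-0.002, 0.001, -1.0]]
wrist_force: [-0.5, 1.5, 6.9]
grip_width: 0.114
gripper_force: 30.0
```

Call:
send_rows([
  [5, 0.8, 0, 0, 0, 0],
  [14, 2.2, 0, 0, 0, 0],
  [26, 4.1, 0, 0, 0, 0],
  [39, 6.2, 0, 0, 0, 0],
  [52, 8.3, 0, 0, 0, 0],
  [65, 10.4, 0, 0, 0, 0],
  [78, 12.5, 0, 0, 0, 0],
  [90, 14.4, 0, 0, 0, 0],
])

```text
t: 30.1
position: [0.5295, -0.3094, 0.0277]
tcp_rot: [[-0.156, 0.988, 0.001], [0.988, 0.156, -0.001], [-0.001, 0.001, -1.0]]
wrist_force: [-3.0, 1.3, 8.7]
grip_width: 0.114
gripper_force: 30.0
```

Call:
send_rows([
  [10, 1.6, 0, 0, 0, 0],
  [18, 2.9, 0, 0, 0, 0],
  [25, 4, 0, 0, 0, 0],
  [30, 4.8, 0, 0, 0, 0],
  [33, 5.3, 0, 0, 0, 0],
  [35, 5.6, 0, 0, 0, 0],
  [36, 5.8, 0, 0, 0, 0],
  [36, 5.8, 0, 0, 0, 0],
])

```text
t: 30.77
position: [0.561, -0.3043, 0.0276]
tcp_rot: [[-0.155, 0.988, -0.007], [0.988, 0.155, -0.001], [0.001, -0.007, -1.0]]
wrist_force: [-18.3, 4.1, 20.7]
grip_width: 0.115
gripper_force: 30.0
```

Call:
send_rows([
  [-2, -0.3, 0, 0, 0, 0],
  [-2, -0.3, 0, 0, 0, 0],
  [-2, -0.3, 0, 0, 0, 0],
  [-2, -0.3, 0, 0, 0, 0],
], gripper=-0.45)

```text
t: 31.1
position: [0.5624, -0.3038, 0.0265]
tcp_rot: [[-0.156, 0.988, 0.0], [0.988, 0.156, 0.0], [0.0, 0.0, -1.0]]
wrist_force: [0.2, 0.3, -0.0]
grip_width: 0.26
gripper_force: 0.0
```

Call:
send_rows([
  [0, 0, 30, 0, 0, 0],
  [0, 0, 65, 0, 0, 0],
  [0, 30, 100, 0, 0, 0],
  [0, 70, 140, 0, 0, 0],
  [0, 110, 170, 0, 0, 0],
  [0, 150, 170, 0, 0, 0],
  [0, 190, 170, 0, 0, 0],
  [0, 230, 170, 0, 0, 0],
])

```text
t: 31.77
position: [0.5627, -0.0903, 0.1975]
tcp_rot: [[-0.156, 0.988, 0.003], [0.988, 0.156, -0.001], [-0.001, 0.002, -1.0]]
wrist_force: [0.2, -0.6, -0.3]
grip_width: 0.273
gripper_force: 0.0
```

Call:
send_rows([
  [0, 40, 0, 0, 0, 0],
  [0, 80, 0, 0, 0, 0],
  [0, 120, 0, 0, 0, 0],
  [0, 160, 0, 0, 0, 0],
  [0, 200, 0, 0, 0, 0],
  [0, 240, 0, 0, 0, 0],
  [0, 280, 0, 0, 0, 0],
  [0, 320, 0, 0, 0, 0],
], gripper=0)

```text
t: 32.43
position: [0.562, 0.23, 0.196]
tcp_rot: [[-0.156, 0.988, 0.0], [0.988, 0.156, 0.0], [0.0, 0.0, -1.0]]
wrist_force: [1.0, -1.0, -0.2]
grip_width: 0.499
gripper_force: 0.0
```

Call:
send_rows([
  [0, 40, 0, 0, 0, 0],
  [0, 70, 0, 0, 0, 0],
  [0, 80, 0, 0, 0, 0],
  [0, 80, 0, 0, 0, 0],
  [0, 80, 0, 0, 0, 0],
  [0, 80, 0, 0, 0, 0],
])

```text
t: 32.93
position: [0.563, 0.3061, 0.1958]
tcp_rot: [[-0.154, 0.988, 0.0], [0.988, 0.154, -0.001], [-0.001, 0.0, -1.0]]
wrist_force: [-0.0, -0.9, -0.6]
grip_width: 0.498
gripper_force: 0.0
```

Run:
```python
from h import *
s=bot.get_state(); print(s["t"],s["position"].round(4),s["joints"].round(1))
f=grab_frame("top")
c=lambda a:(395+a[0]/4-.4,145+a[1]/4-.4)
cv2.imwrite("pics/t7.png",cv2.resize(f["pixels"][145:265,395:505],None,fx=4,fy=4,interpolation=cv2.INTER_CUBIC))
f=grab_frame("wrist"); print(w2p(f,[.5637,.3576,.06]),w2p(f,[.5637,.3576,.045])); cv2.imwrite("pics/w7.png",f["pixels"])
```

```text
32.9333 [0.563  0.3061 0.1958] [  0.1  28.5 -45.6  81.3  20.4  78.7 -37.1]
[[320.49617938 151.28884735]] [[319.9508389 149.785562 ]]
```

View pics/t7.png

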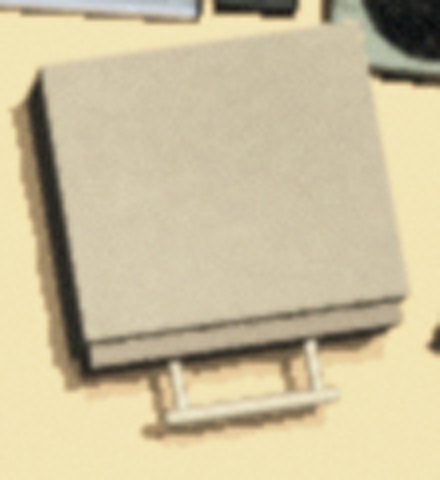

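View pics/w7.png

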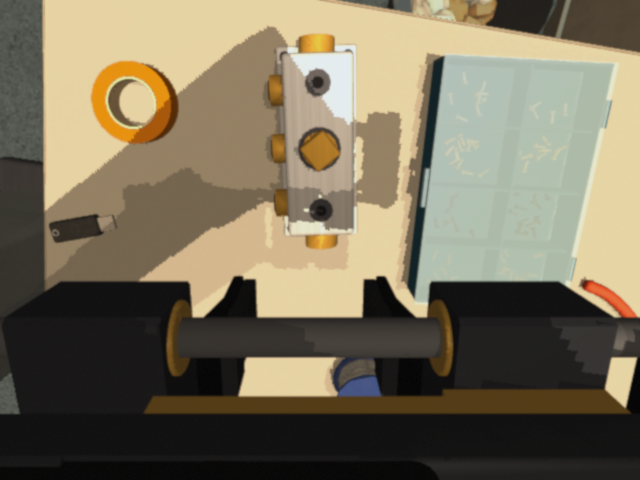

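Drawer looks shut, identical to the start. In the wrist view the plug head is at (320,150), turned roughly 45° to the picture. I'll measure its angle.

```bash
cat > plug.py <<'E'
from h import *
s=bot.get_state(); print(s["position"].round(4),s["joints"].round(1))
f=grab_frame("wrist"); g=f["pixels"]
hsv=cv2.cvtColor(g,cv2.COLOR_BGR2HSV); m=cv2.inRange(hsv,(8,110,60),(30,255,255))
n,l,st,c=cv2.connectedComponentsWithStats(m); exp=w2p(f,[.5637,.3576,.07])[0]
i=1+np.argmin(np.linalg.norm(c[1:]-exp,axis=1)+1e3*(st[1:,4]<100)); print("blob",c[i],st[i])
cn=max(cv2.findContours((l==i).astype(np.uint8),0,1)[0],key=cv2.contourArea)[:,0]
w=np.array([p2w(f,p,.072)[:2]*1000 for p in cn],np.float32)
r=cv2.minAreaRect(w); print(r)
q=cv2.boxPoints(r); e=q[1]-q[0]; print("edge az mod 90",np.degrees(np.arctan2(e[1],e[0]))%90)
x,y=map(int,c[i]); cv2.imwrite("pics/plug%d.png"%int(100*s["t"]),cv2.resize(g[y-35:y+35,x-45:x+45],None,fx=8,fy=8,interpolation=cv2.INTER_CUBIC)); print("pics/plug%d.png"%int(100*s["t"]))
E
python3 plug.py
```

```text
[0.5631 0.3059 0.196 ] [  0.2  28.5 -45.6  81.3  20.4  78.6 -37.1]
blob [319.47555556 149.49244444] [ 300  130   40   41 1125]
((562.2542114257812, 359.54547119140625), (23.94918441772461, 23.624542236328125), 53.86740493774414)
edge az mod 90 53.86735
pics/plug3303.png
```

View pics/plug3303.png

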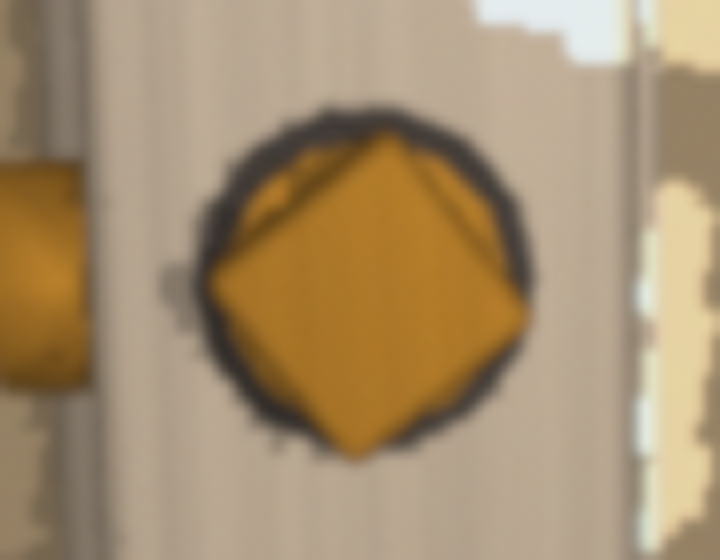

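Crop: head corners are at (208,278), (390,132), (528,316) and (357,460). Computing its centre and angle.

Run:
```python
from h import *
f=grab_frame("wrist")
q=[p2w(f,(274+u/8-.44,114+v/8-.44),.072)[:2]*1000 for u,v in [(208,278),(390,132),(528,316),(357,460)]]
print("centre",np.mean(q,0)); 
for i in range(4):
    e=q[(i+1)%4]-q[i]; print(np.linalg.norm(e).round(1),(np.degrees(np.arctan2(e[1],e[0]))%90).round(1))
```

```text
centre [562.71608697 359.00974917]
18.9 46.9
18.7 46.8
18.3 48.9
19.3 48.4
```

Call:
send_rows([
  [0, 10, 0, 0, 0, 57],
  [0, 20, 0, 0, 0, 57],
  [0, 30, 0, 0, 0, 57],
  [0, 40, 0, 0, 0, 57],
  [-0.5, 53, 0, 0, 0, 57],
  [-0.5, 53, 0, 0, 0, 57],
  [-0.5, 53, 0, 0, 0, 57],
  [-0.5, 53, 0, 0, 0, 57],
])

```text
t: 33.8
position: [0.562, 0.3605, 0.196]
tcp_rot: [[-0.916, 0.402, 0.0], [0.402, 0.916, -0.0], [-0.0, -0.0, -1.0]]
wrist_force: [-0.5, -0.5, -0.9]
grip_width: 0.505
gripper_force: 0.0
```

Call:
send_rows([
  [0, 0, 0, 0, 0, 57],
  [0, 0, 0, 0, 0, 57],
  [0, 0, 0, 0, 0, 57],
  [0, 0, 0, 0, 0, 57],
  [0, 0, 0, 0, 0, 57],
  [0, 0, 0, 0, 0, 57],
  [0, 0, 0, 0, 0, 57],
  [0, 0, 0, 0, 0, 57],
])

```text
t: 34.47
position: [0.5623, 0.36, 0.196]
tcp_rot: [[-0.836, -0.549, 0.0], [-0.549, 0.836, -0.0], [-0.0, -0.0, -1.0]]
wrist_force: [0.4, 0.2, 0.6]
grip_width: 0.5
gripper_force: 0.0
```

Call:
send_rows([
  [0, 0, -20, 0, 0, 7],
  [0, 0, -40, 0, 0, 14.5],
  [0, 0, -60, 0, 0, 14.5],
  [0, 0, -60, 0, 0, 14.5],
  [0, 0, -60, 0, 0, 14.5],
])

```text
t: 34.88
position: [0.5618, 0.36, 0.1355]
tcp_rot: [[-0.677, -0.736, -0.001], [-0.736, 0.677, -0.001], [0.002, 0.0, -1.0]]
wrist_force: [0.5, -0.5, 0.3]
grip_width: 0.497
gripper_force: 0.0
```

Run:
```python
from h import *
s=bot.get_state(); R=s["tcp_rot"]; print(s["position"].round(4),s["joints"].round(1),np.degrees(np.arctan2(R[1,1],R[0,1])),R.round(3).tolist(),s["wrist_torque"])
```

```text
[0.5618 0.36   0.1355] [  5.3  44.3 -66.2  80.2  40.3  81.1  76.8] 137.37107870662433 [[-0.677, -0.736, -0.001], [-0.736, 0.677, -0.001], [0.002, 0.0, -1.0]] [ 0.10640195 -0.10933306  0.01730537]
```

Call:
send_rows([
  [0.5, -1, -30, 0, 0, 0],
  [0.5, -1, -55, 0, 0, 0],
  [0.5, -1, -74, 0, 0, 0],
  [0.5, -1, -83, 0, 0, 0],
  [0.5, -1, -83, 0, 0, 0],
  [0.5, -1, -83, 0, 0, 0],
])

```text
t: 35.38
position: [0.5627, 0.3604, 0.0545]
tcp_rot: [[-0.676, -0.737, 0.001], [-0.737, 0.676, 0.001], [-0.001, -0.0, -1.0]]
wrist_force: [0.6, 0.6, 0.5]
grip_width: 0.498
gripper_force: 0.0
```

Call:
send_rows([
  [0, 0, 0, 0, 0, 0],
  [0, 0, 0, 0, 0, 0],
  [0, 0, 0, 0, 0, 0],
  [0, 0, 0, 0, 0, 0],
  [0, 0, 0, 0, 0, 0],
], gripper=-1, squeeze=40)

```text
t: 35.8
position: [0.563, 0.3597, 0.0535]
tcp_rot: [[-0.676, -0.737, 0.001], [-0.737, 0.676, -0.0], [-0.001, -0.001, -1.0]]
wrist_force: [0.8, -1.1, 4.2]
grip_width: 0.224
gripper_force: 40.0
```

```bash
cat > st.py <<'E'
from h import *
s=bot.get_state(); R=s["tcp_rot"]; print(s["position"].round(4),"yaw",np.degrees(np.arctan2(R[1,1],R[0,1])).round(1),"tilt",R[:2,2].round(3),"j",s["joints"].round(0),"F",s["wrist_force"].round(1),"T",s["wrist_torque"].round(2),s["grip_width"].round(3),s["effort"].round(2)[6])
E
python3 st.py
```

```text
Traceback (most recent call last):
  File "st.py", line 2, in <module>
    s=bot.get_state(); R=s["tcp_rot"]; print(s["position"].round(4),"yaw",np.degrees(np.arctan2(R[1,1],R[0,1])).round(1),"tilt",R[:2,2].round(3),"j",s["joints"].round(0),"F",s["wrist_force"].round(1),"T",s["wrist_torque"].round(2),s["grip_width"].round(3),s["effort"].round(2)[6])
                                                                                                                                                                                                                                       ^^^^^^^^^^^^^^^^^^^^^
AttributeError: 'float' object has no attribute 'round'
```

Call:
send_rows([
  [0, 0, -0.1, 0, 0, -7],
  [0, 0, -0.2, 0, 0, -14],
  [0, 0, -0.3, 0, 0, -21],
  [0, 0, -0.4, 0, 0, -28],
  [0, 0, -0.5, 0, 0, -35],
  [0, 0, -0.6, 0, 0, -42],
  [0, 0, -0.7, 0, 0, -49],
  [0, 0, -0.8, 0, 0, -56],
])

```text
t: 36.47
position: [0.5636, 0.3586, 0.0527]
tcp_rot: [[-0.988, 0.155, 0.002], [0.155, 0.988, -0.002], [-0.002, -0.001, -1.0]]
wrist_force: [1.1, -5.5, 3.7]
grip_width: 0.226
gripper_force: 40.0
```

```bash
sed -i 's/s\["grip_width"\].round(3)/round(float(s["grip_width"]),3)/' st.py; python3 st.py
```

```text
[0.5636 0.3586 0.0527] yaw 81.1 tilt [ 0.002 -0.002] j [ -0.  44. -54.  85.  36.  70.  22.] F [ 1.1 -5.5  3.7] T [-1.1  -0.62  0.03] 0.226 2.76
```

Call:
send_rows([
  [0, 0, -0.1, 0, 0, -7],
  [0, 0, -0.2, 0, 0, -14],
  [0, 0, -0.3, 0, 0, -21],
  [0, 0, -0.4, 0, 0, -28],
  [0, 0, -0.5, 0, 0, -35],
  [0, 0, -0.6, 0, 0, -42],
  [0, 0, -0.6, 0, 0, -46],
])

```text
t: 37.05
position: [0.5633, 0.3577, 0.052]
tcp_rot: [[-0.574, 0.819, 0.001], [0.819, 0.574, -0.003], [-0.003, -0.001, -1.0]]
wrist_force: [-0.6, -7.9, 5.6]
grip_width: 0.224
gripper_force: 40.0
```

```bash
python3 st.py
```

```text
[0.5633 0.3577 0.052 ] yaw 35.0 tilt [ 0.001 -0.003] j [ -5.  40. -45.  85.  30.  68. -20.] F [-0.6 -7.9  5.6] T [-1.82 -0.05  0.12] 0.224 0.47
```

Call:
send_rows([
  [0, -1, 0, 0, 0, -4],
  [0, -1.5, -0.1, 0, 0, -8],
])

```text
t: 37.22
position: [0.5631, 0.3572, 0.0519]
tcp_rot: [[-0.458, 0.889, 0.001], [0.889, 0.458, -0.002], [-0.002, 0.0, -1.0]]
wrist_force: [-0.1, -4.5, 4.0]
grip_width: 0.228
gripper_force: 40.0
```

```bash
python3 st.py
```

```text
[0.5631 0.3572 0.0519] yaw 27.2 tilt [ 0.001 -0.002] j [ -6.  39. -44.  85.  29.  67. -27.] F [-0.1 -4.5  4. ] T [-0.87 -0.4   0.11] 0.228 1.52
```

Call:
send_rows([
  [0, 0, 0, 0, 0, -4],
  [0, 0, -0.1, 0, 0, -8],
])

```text
t: 37.38
position: [0.563, 0.3573, 0.0518]
tcp_rot: [[-0.33, 0.944, 0.001], [0.944, 0.33, -0.002], [-0.002, 0.0, -1.0]]
wrist_force: [-0.2, -5.2, 5.2]
grip_width: 0.226
gripper_force: 40.0
```

```bash
python3 st.py
```

```text
[0.563  0.3573 0.0518] yaw 19.2 tilt [ 0.001 -0.002] j [ -7.  39. -42.  85.  28.  67. -35.] F [-0.2 -5.2  5.2] T [-1.21 -0.19  0.03] 0.226 1.55
```

Call:
send_rows([
  [0, 0, 0, 0, 0, -4],
  [0, 0, -0.1, 0, 0, -8],
])

```text
t: 37.55
position: [0.5629, 0.3572, 0.0517]
tcp_rot: [[-0.195, 0.981, 0.001], [0.981, 0.195, -0.002], [-0.002, 0.0, -1.0]]
wrist_force: [-1.0, -4.8, 5.2]
grip_width: 0.228
gripper_force: 40.0
```

```bash
python3 st.py
```

```text
[0.5629 0.3572 0.0517] yaw 11.2 tilt [ 0.001 -0.002] j [ -8.  38. -41.  85.  26.  66. -42.] F [-1.  -4.8  5.2] T [-1.32  0.12  0.06] 0.228 1.55
```

Call:
send_rows([
  [0, 0, 0, 0, 0, -4],
  [0, 0, -0.1, 0, 0, -8],
])

```text
t: 37.72
position: [0.5627, 0.3571, 0.0516]
tcp_rot: [[-0.057, 0.998, 0.0], [0.998, 0.057, -0.002], [-0.002, 0.0, -1.0]]
wrist_force: [-1.1, -5.8, 6.2]
grip_width: 0.226
gripper_force: 40.0
```

```bash
python3 st.py
```

```text
[0.5627 0.3571 0.0516] yaw 3.2 tilt [ 0.    -0.002] j [ -9.  38. -39.  85.  25.  66. -49.] F [-1.1 -5.8  6.2] T [-1.42  0.2   0.07] 0.226 1.55
```

Call:
send_rows([
  [0, 0, 0, 0, 0, -4],
  [0, 0, -0.1, 0, 0, -8],
])

```text
t: 37.88
position: [0.5625, 0.3571, 0.0514]
tcp_rot: [[0.083, 0.997, 0.0], [0.997, -0.083, -0.002], [-0.002, 0.0, -1.0]]
wrist_force: [-2.2, -6.8, 5.3]
grip_width: 0.225
gripper_force: 40.0
```

```bash
python3 st.py
```

```text
[0.5625 0.3571 0.0514] yaw -4.8 tilt [ 0.    -0.002] j [-10.  37. -38.  85.  24.  66. -57.] F [-2.2 -6.8  5.3] T [-1.53  0.33  0.06] 0.225 1.55
```

Call:
send_rows([
  [0, 0, 0, 0, 0, -4],
  [0, 0, -0.1, 0, 0, -8],
])

```text
t: 38.05
position: [0.5623, 0.3571, 0.0513]
tcp_rot: [[0.221, 0.975, -0.0], [0.975, -0.221, -0.002], [-0.002, 0.0, -1.0]]
wrist_force: [-2.4, -5.5, 6.9]
grip_width: 0.226
gripper_force: 40.0
```

```bash
python3 st.py
```

```text
[0.5623 0.3571 0.0513] yaw -12.7 tilt [-0.    -0.002] j [-11.  37. -36.  85.  23.  65. -64.] F [-2.4 -5.5  6.9] T [-1.55  0.51  0.15] 0.226 1.55
```

Call:
send_rows([
  [0, 0, 0, 0, 0, -4],
  [0, 0, -0.1, 0, 0, -8],
])

```text
t: 38.22
position: [0.5621, 0.3571, 0.0512]
tcp_rot: [[0.354, 0.935, -0.001], [0.935, -0.354, -0.003], [-0.003, 0.0, -1.0]]
wrist_force: [-3.9, -5.3, 6.3]
grip_width: 0.225
gripper_force: 40.0
```

```bash
python3 st.py
```

```text
[0.5621 0.3571 0.0512] yaw -20.7 tilt [-0.001 -0.003] j [-12.  37. -35.  86.  22.  65. -71.] F [-3.9 -5.3  6.3] T [-1.6   0.65  0.06] 0.225 1.55
```

Call:
send_rows([
  [0, 0, 0, 0, 0, -4],
  [0, 0, -0.1, 0, 0, -8],
])

```text
t: 38.38
position: [0.562, 0.3571, 0.051]
tcp_rot: [[0.481, 0.877, -0.001], [0.877, -0.481, -0.003], [-0.003, 0.001, -1.0]]
wrist_force: [-3.2, -6.6, 7.8]
grip_width: 0.229
gripper_force: 40.0
```

```bash
python3 st.py
```

```text
[0.562  0.3571 0.051 ] yaw -28.7 tilt [-0.001 -0.003] j [-13.  36. -33.  86.  21.  65. -79.] F [-3.2 -6.6  7.8] T [-1.59  0.73  0.03] 0.229 1.55
```

Call:
send_rows([
  [0, 0, 0, 0, 0, -4],
  [0, 0, -0.1, 0, 0, -8],
])

```text
t: 38.55
position: [0.5618, 0.3572, 0.0509]
tcp_rot: [[0.598, 0.801, -0.001], [0.801, -0.598, -0.003], [-0.003, 0.001, -1.0]]
wrist_force: [-3.6, -6.1, 6.7]
grip_width: 0.222
gripper_force: 40.0
```

```bash
python3 st.py
```

```text
[0.5618 0.3572 0.0509] yaw -36.7 tilt [-0.001 -0.003] j [-14.  36. -32.  86.  20.  64. -86.] F [-3.6 -6.1  6.7] T [-1.53  0.94  0.05] 0.222 1.55
```

Call:
send_rows([
  [0, 0, 0, 0, 0, -4],
  [0, 0, -0.1, 0, 0, -8],
])

```text
t: 38.72
position: [0.5616, 0.3573, 0.0508]
tcp_rot: [[0.704, 0.711, -0.001], [0.711, -0.704, -0.003], [-0.003, 0.001, -1.0]]
wrist_force: [-5.1, -4.9, 7.6]
grip_width: 0.23
gripper_force: 40.0
```

```bash
python3 st.py
```

```text
[0.5616 0.3573 0.0508] yaw -44.7 tilt [-0.001 -0.003] j [-15.  35. -30.  86.  19.  64. -93.] F [-5.1 -4.9  7.6] T [-1.47  1.07  0.04] 0.23 1.56
```

Call:
send_rows([
  [0, 0, 0, 0, 0, -4],
  [0, 0, -0.1, 0, 0, -8],
])

```text
t: 38.88
position: [0.5615, 0.3574, 0.0507]
tcp_rot: [[0.796, 0.606, -0.002], [0.606, -0.796, -0.002], [-0.003, 0.001, -1.0]]
wrist_force: [-4.3, -5.4, 8.2]
grip_width: 0.225
gripper_force: 40.0
```

```bash
python3 st.py
```

```text
[0.5615 0.3574 0.0507] yaw -52.7 tilt [-0.002 -0.002] j [ -16.   35.  -29.   86.   18.   64. -101.] F [-4.3 -5.4  8.2] T [-1.5   1.2  -0.01] 0.225 1.56
```

Call:
send_rows([
  [0, 0, 0, 0, 0, -4],
  [0, 0, -0.1, 0, 0, -8],
])

```text
t: 39.05
position: [0.5613, 0.3575, 0.0506]
tcp_rot: [[0.872, 0.489, -0.002], [0.489, -0.872, -0.002], [-0.003, 0.001, -1.0]]
wrist_force: [-6.5, -5.3, 7.3]
grip_width: 0.227
gripper_force: 40.0
```

```bash
python3 st.py
```

```text
[0.5613 0.3575 0.0506] yaw -60.7 tilt [-0.002 -0.002] j [ -17.   35.  -27.   86.   17.   64. -108.] F [-6.5 -5.3  7.3] T [-1.43  1.24  0.04] 0.227 1.56
```

Call:
send_rows([
  [0, 0, 0, 0, 0, -4],
  [0, 0, -0.1, 0, 0, -8],
])

```text
t: 39.22
position: [0.5612, 0.3577, 0.0505]
tcp_rot: [[0.932, 0.363, -0.002], [0.363, -0.932, -0.002], [-0.003, 0.001, -1.0]]
wrist_force: [-6.7, -5.3, 7.5]
grip_width: 0.227
gripper_force: 40.1
```

```bash
python3 st.py
```

```text
[0.5612 0.3577 0.0505] yaw -68.7 tilt [-0.002 -0.002] j [ -18.   34.  -26.   86.   16.   63. -116.] F [-6.7 -5.3  7.5] T [-1.31  1.34  0.41] 0.227 1.36
```

Tz jumped from 0.04 to 0.41 within the last 8°, so it went snug somewhere between 198° and 206° of turn. I'll turn 8° more to confirm.

Call:
send_rows([
  [0, 0, 0, 0, 0, -4],
  [0, 0, -0.1, 0, 0, -8],
])

```text
t: 39.38
position: [0.5611, 0.3578, 0.0504]
tcp_rot: [[0.973, 0.231, -0.002], [0.231, -0.973, -0.002], [-0.002, 0.002, -1.0]]
wrist_force: [-5.5, -5.2, 8.8]
grip_width: 0.224
gripper_force: 40.1
```

```bash
python3 st.py
```

```text
[0.5611 0.3578 0.0504] yaw -76.7 tilt [-0.002 -0.002] j [ -19.   34.  -24.   86.   15.   63. -123.] F [-5.5 -5.2  8.8] T [-1.38  1.44  0.46] 0.224 1.27
```

Call:
send_rows([
  [0, 0, 0, 0, 0, -4.5],
  [0, 0, -0.1, 0, 0, -9],
  [0, 0, -0.1, 0, 0, -9],
  [0, 0, -0.1, 0, 0, -9],
])

```text
t: 39.72
position: [0.5611, 0.358, 0.0505]
tcp_rot: [[0.997, 0.078, -0.002], [0.078, -0.997, -0.002], [-0.002, 0.002, -1.0]]
wrist_force: [-6.6, -3.8, 8.3]
grip_width: 0.224
gripper_force: 40.0
```

```bash
python3 st.py
```

```text
[0.5611 0.358  0.0505] yaw -85.5 tilt [-0.002 -0.002] j [ -20.   34.  -23.   86.   14.   63. -131.] F [-6.6 -3.8  8.3] T [-1.22  1.54 -0.11] 0.224 -0.27
```

Call:
send_rows([
  [0, 0, 0, 0, 0, 0],
  [0, 0, 0, 0, 0, 0],
  [0, 0, 0, 0, 0, 0],
  [0, 0, 0, 0, 0, 0],
], gripper=0)

```text
t: 40.05
position: [0.5622, 0.3586, 0.0499]
tcp_rot: [[0.997, 0.078, -0.0], [0.078, -0.997, 0.0], [-0.0, -0.0, -1.0]]
wrist_force: [-0.5, -0.4, -0.3]
grip_width: 0.437
gripper_force: 0.0
```

Call:
send_rows([
  [0, 0, 30, 0, 0, 0],
  [0, 0, 70, 0, 0, 0],
  [0, 0, 110, 0, 0, 7],
  [0, -30, 145, 0, 0, 14],
  [0, -52, 145, 0, 0, 21],
  [0, -52, 145, 0, 0, 28],
  [0, -52, 145, 0, 0, 35],
  [0, -52, 145, 0, 0, 42],
])

```text
t: 40.72
position: [0.5626, 0.3059, 0.1954]
tcp_rot: [[0.685, 0.729, 0.001], [0.729, -0.685, 0.0], [0.001, 0.001, -1.0]]
wrist_force: [-0.6, 0.2, -1.4]
grip_width: 0.5
gripper_force: 0.0
```

Call:
send_rows([
  [-40, -40, 40, 0, 0, 53],
  [-60, -80, 40, 0, 0, 53],
  [-60, -120, 40, 0, 0, 53],
  [-60, -120, 40, 0, 0, 53],
  [-60, -120, 40, 0, 0, 53],
  [-60, -120, 40, 0, 0, 53],
  [-60, -120, 40, 0, 0, 53],
  [-60, -120, 40, 0, 0, 53],
])

```text
t: 41.38
position: [0.5023, 0.1863, 0.2352]
tcp_rot: [[-0.172, 0.985, 0.001], [0.985, 0.172, 0.0], [-0.0, 0.001, -1.0]]
wrist_force: [0.3, -0.6, -0.5]
grip_width: 0.499
gripper_force: 0.0
```

Run:
```python
from h import *
s=bot.get_state(); print(s["t"],s["position"],s["wrist_force"])
f=grab_frame("top"); g=f["pixels"]; o=cv2.imread("pics/top0.png")
a=cv2.resize(g[140:320,150:510],None,fx=2.2,fy=2.2,interpolation=cv2.INTER_CUBIC)
b=cv2.resize(g[215:265,155:235],None,fx=2.2*1.8,fy=2.2*1.8,interpolation=cv2.INTER_CUBIC)
im=np.zeros((600,a.shape[1],3),np.uint8); im[:a.shape[0]]=a; im[a.shape[0]:a.shape[0]+b.shape[0],:b.shape[1]]=b
cv2.imwrite("pics/end.png",im)
def cen(p,box,lo,hi):
    x0,x1,y0,y1=box; m=cv2.inRange(cv2.cvtColor(p[y0:y1,x0:x1],cv2.COLOR_BGR2HSV),lo,hi); M=cv2.moments(m,True); return round(M['m10']/max(M['m00'],1)+x0,1),round(M['m01']/max(M['m00'],1)+y0,1),M['m00']
for n,bx,lo,hi in [("reel",(255,300,195,232),(100,80,40),(130,255,255)),("jar",(318,350,215,245),(50,80,40),(90,255,255)),("tape",(168,206,282,318),(5,120,80),(25,255,255)),("pink",(362,390,278,305),(140,30,80),(179,255,255)),("handle",(430,485,233,256),(0,0,0),(179,70,255))]:
    print(n,cen(o,bx,lo,hi),cen(g,bx,lo,hi))
```

```text
41.3833 [0.50228876 0.18629742 0.2351869 ] [ 0.25591526 -0.60767221 -0.45104637]
reel (275.9, 213.4, 319.0) (275.9, 213.4, 318.0)
jar (333.2, 229.1, 184.0) (333.2, 229.0, 182.0)
tape (186.7, 299.7, 329.0) (186.8, 299.6, 335.0)
pink (375.0, 289.6, 141.0) (374.9, 289.5, 139.0)
handle (460.1, 244.6, 699.0) (460.2, 244.7, 680.0)
```

View pics/end.png

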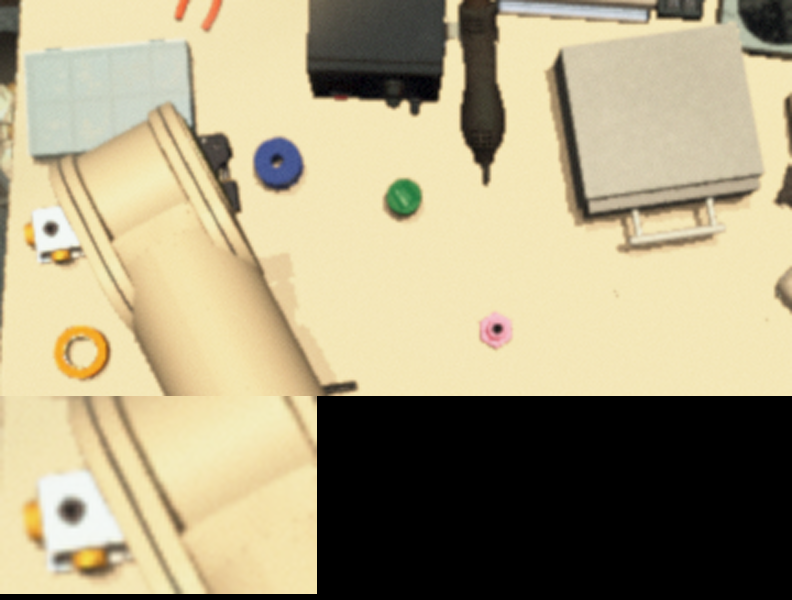

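The final view shows the drawer shut, with the handle within 0.1 px of its start position. No brass fittings are left on the bench, and the jar, reel, tape and pink part are unmoved. Handing in.

```bash
python3 -c "
from rig import bot
print(bot.finish_job())"
```

```text
the job is handed in; nothing more can be done
None
```

Job handed in at about 41 s: all six brass fittings are in their matching compartments, the drawer is shut against its stop, and the plug is about 20° past snug (an estimate from wrist torque, 17–25°), with the jar, reel, tape and pink part unmoved.

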